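# Load the parts washer and hold its splined agitator home

### The arm

A 7-joint arm with a two-finger parallel gripper is mounted at the origin on the work surface. World frame = base frame: x ahead of the robot, y to its left, z up, the work surface at z = 0. Lengths are in m, angles in degrees, forces in N, time in s.
With the tool pointing down it reaches from about 0.425 to 0.875 m from the base axis. Payload 4.7 kg.
Tool frame: the origin (TCP) lies between the finger pads; the fingertips stand 14 mm ahead of it and the grasp point (between the pads) lies 5 mm behind it (env.tip_reach is the distance from the TCP to the fingertips, in m); z points along the fingers, y is the direction in which the jaws open and shut (so a half turn about z gives the same grasp; the last joint's range is limited). The gripper opens to 87 mm and grips with 3 to 60 N. Pads are 19 mm wide; open, the fingers measure 117 mm over their backs; the gripper's body (75 mm by 190 mm) begins 51 mm behind the grasp point.
Start: joints at [69.104, 18.392, -4.016, 83.108, 1.295, 78.541, -3.26], TCP at [0.24, -0.604, 0.237] pointing down, gripper open.
Joint ranges: [-163.93, 163.93], [-17.29, 119.83], [-79.2, 71.16], [3.27, 140.29], [-89.18, 269.18], [5.43, 117.66], [-154.24, 154.24]. Speed limits (degrees/s): [147.25, 147.25, 180, 180, 180, 180, 180].

### API

Orientations are given as [roll, pitch, yaw] about the fixed x, y, z axes, in that order (R = Rz(yaw) Ry(pitch) Rx(roll)).
In Python, from cell import env gives the robot as it stands. The module is installed in compiled form; this text tells all that it offers.
- The arm moves only by the shell command python3 -m pendant 'ROWS' [FORCE]. ROWS is JSON, a list of rows, each an object of numbers: "rx", "ry", "rz": the turn, a rotation vector about the tool's x, y, z in degrees; "tx", "ty", "tz": the shift along the tool's x, y, z in mm; "jaw": the finger opening in mm, from 0 to 87. In form: [{"rx": .., "ry": .., "rz": .., "tx": .., "ty": .., "tz": .., "jaw": ..}, ...]. A call has 1 to 20 rows; each row shifts and turns the commanded pose from where the row before left it, along the tool's axes as they then stand; what a row does not reach is not made up. A row lasts 1/12 s, in which the tool goes at most 41.7 mm and 7.16 degrees, less where a joint would pass 70% of its speed; a pose out of reach is approached as far as the arm can. A call with a gripper value outside its range is refused whole. The fingers move at their own pace and stop on an object; FORCE is the grip in N (left out, the last holds). Time passes only in rows, so rows that do not move let the fingers close. It gives the time, the measured TCP pose, the force and the opening at its end, in the units of the state.
- env.get_obs(): the state, without advancing time (a new reading comes with each control period).
- env.read_camera(name): name is "scene" or "top" or "wrist"; returns a dict with "img" (400x640x3 uint8, red, green, blue), "range_z" (400x640 float32, m along the optical axis (not along the pixel's ray), 0 where there is no reading), "vertical_fov" (degrees; the focal length in pixels is half the picture's height over the tangent of half this angle, whatever the lens; pixels are square), "cx", "cy" (the principal point, pixels), "world_to_cam" (4x4, takes a point from world to camera coordinates). Camera axes: x right, y up, looking along -z (the intrinsics and any distortion apply to the point x, -y, -z); pixel columns grow to the right and rows downward; lengths in m; the calibration is good to about 2 mm. A picture is of the moment at which its call begins.
- env.sign_off(): hands the job in, once; it reports no verdict.
The state is a dict: "time_s": time; "qpos": joint angles; "joint_velocities": joint speeds; "effort": joint torques, N m; "tool_pos": TCP position; "tool_rot": TCP orientation; "force": force on the tool from outside, world axes, zero at the start; "wrist_torque": the same for the moment, N m; "grip_width": finger opening in m.
Only numpy, scipy, OpenCV 4.12 (cv2) and the standard library are available. Lean on these libraries where they do the work, as an engineer would, in place of code of your own. Each camera call takes 0.05 s, during which the arm holds its last target.

### The job

Load the little parts washer: put exactly three of the five steel case rings into its tray and leave the other two on the glass. Then lift the agitator out of its stand by the bar grip, turn it until its cross-shaped splines mesh with the slots of the drive hub in the tray, and slide it down until its collar sits on the hub. Finish while still gripping the agitator and pressing it down fully home against the hub's spring, with the other things on the bench left where they are.

Things in the scene. Friction and masses are not known exactly. Their poses are not given: they have to be found in the camera images.
- washer: Small bench parts washer, fixed: a grey drive base carrying an open steel tray, 140 mm (its x) by 250 mm (its y). Origin: centre of the underside, on the glass. The tray floor is 38 mm and the rim 60 mm above the origin; walls 4 mm thick, inside 132 x 242 mm. The drive hub stands in the tray at y = +70 mm of this frame; the tray on the -y side of the hub (y from -119 to +40 mm) is free for the rings.
- hub_top (a point): Centre of the top face of the dark steel drive hub, 71 mm above the glass. The hub is four square 12 mm posts, 30 mm tall, on a disc (r 24 mm); between the posts run two crossing slots 8 mm wide, open at the sides, along this point's x and y axes (so they repeat every 90 degrees). z is up. The hub can turn about z with a stiff drag of 0.06 N m. 20 mm below the post tops, in the slots, lies a white spring seat.
- seat (a joint): Spring seat in the hub: metres pressed down, 0 at rest, 0.010 at most. Its spring pushes up with 3 N at 0 and 1 N more per mm; about 0.007 (10 N) when the agitator's collar sits on the hub.
- agitator_grip (a point): Grasp point of the loose agitator (150 g, about 69 mm tall), in its black bar grip: the bar is 50 mm long (along x), 12 mm thick (along y), 38 mm tall; this point is on the axis, 14 mm below the bar's top and 24 mm above the collar's upper face. z is up. At the start it stands upright in its stand.
- agitator_collar (a point): Centre of the underside of the agitator's round steel collar (42 mm across, 4 mm thick), 28 mm below the grasp point. Below it the splined stem reaches 27 mm down: a cross of two blades, each 26 mm wide and 6 mm thick, one along the bar (x) and one across it (y), with rounded lower edges.
- stand: Fixed grey ring stand, 52 mm across, 29 mm tall, hole 31 mm; origin on the glass. The agitator's stem hangs in the hole with the collar resting on the stand's top; lift 30 mm to clear it.
- loupe_c (a point): Bystander: chrome loupe, a cone-like cup 33 mm across and 30 mm tall. Centre, half-way up.
- holder_c (a point): Bystander: white plastic movement holder, 50 mm disc with two jaws, 17 mm tall. Centre, half-way up.
- canister_c (a point): Bystander: steel screw-top canister, 64 mm across, 70 mm tall. Centre, half-way up.
- blower_c (a point): Bystander: blue silicone blower, bulb 56 mm across, nozzle up, 105 mm tall. A point 35 mm up its axis.
- driver_grip (a point): Bystander: screwdriver lying on the glass, 130 mm long. A point on its handle.
- ring1_c (a point): Steel watch-case ring 1 of five alike: outside 38 mm, bore 29 mm, 12 mm tall, 35 g, lying flat on the glass. Centre, half-way up.
- ring2_c (a point): Steel watch-case ring 2 of five alike: outside 38 mm, bore 29 mm, 12 mm tall, 35 g, lying flat on the glass. Centre, half-way up.
- ring3_c (a point): Steel watch-case ring 3 of five alike: outside 38 mm, bore 29 mm, 12 mm tall, 35 g, lying flat on the glass. Centre, half-way up.
- ring4_c (a point): Steel watch-case ring 4 of five alike: outside 38 mm, bore 29 mm, 12 mm tall, 35 g, lying flat on the glass. Centre, half-way up.
- ring5_c (a point): Steel watch-case ring 5 of five alike: outside 38 mm, bore 29 mm, 12 mm tall, 35 g, lying flat on the glass. Centre, half-way up.

How it is judged:
By the outcome, as a careful person would: the job done as asked, in the order asked, and still so for the second after the job is handed in, while the arm keeps its last pose, push and grip.
It also fails if it takes over 72 s, if anything falls off the work surface, if the arm or the gripper's body presses on something with over 40 N, if the wrist force passes 120 N, or if a joint passes its speed limit or range.

## Working session

There is one attempt and no reset: what is moved stays moved. The work goes in short steps, Python scripts to look and compute and a shell command to move; the robot and the scene stay as the last step left them, time stands still between calls to the robot, and variables do not carry over. Pictures are saved under pics/ and viewed, and the job is handed in when it is done.

```bash
mkdir -p pics; ls
cat > h.py <<'E'
import numpy as np, cv2
from cell import env
def cam(n):
    c=env.read_camera(n); return c
def save(c,f): cv2.imwrite('pics/'+f,c['img'][:,:,::-1])
E
python3 - <<'E'
from h import *
print(env.get_obs(), env.tip_reach)
for n in ['scene','top','wrist']:
    c=cam(n); save(c,n+'0.png'); print(n,[k for k in c],c['vertical_fov'],c['cx'],c['cy'],np.round(c['world_to_cam'],3), {k:v for k,v in c.items() if k not in('img','range_z','world_to_cam')},(c['range_z']>0).mean())
E
```

```text
pics
{'time_s': 0.0, 'qpos': array([69.10269831, 18.43924917, -4.01448832, 83.17563221,  1.29271804,
       78.5412288 , -3.26275058]), 'joint_velocities': array([ 0.01843044, -0.02751351,  0.02607193,  0.05644438, -0.02049821,
        0.00118201, -0.02971026]), 'effort': array([ 2.04878597e-04, -4.91291034e+01, -4.03916622e-01, -3.12524307e+01,
       -6.41044183e-02,  4.38024988e-02,  1.55688845e-04]), 'tool_pos': array([ 0.24014714, -0.60343316,  0.2354528 ]), 'tool_rot': array([-1.79889004e+02,  3.92721231e-03,  2.17028753e+01]), 'force': array([ 0.13273408, -0.24091434, -0.60243228]), 'wrist_torque': array([ 0.06458171, -0.00764091, -0.04601207]), 'grip_width': 0.08712604612023488} 0.014
scene ['img', 'range_z', 'vertical_fov', 'cx', 'cy', 'world_to_cam'] 53.98243600789959 317.48794148089075 201.02877654850397 [[ 0.531  0.847  0.007 -0.245]
 [-0.726  0.451  0.518  0.414]
 [ 0.436 -0.28   0.855 -1.339]
 [ 0.     0.     0.     1.   ]] {'vertical_fov': 53.98243600789959, 'cx': 317.48794148089075, 'cy': 201.02877654850397} 0.996015625
top ['img', 'range_z', 'vertical_fov', 'cx', 'cy', 'world_to_cam'] 53.0420133028871 318.43618860508735 196.42143271091788 [[ 0.099 -0.995  0.002 -0.134]
 [ 0.968  0.097  0.23  -0.591]
 [-0.229 -0.02   0.973 -1.1  ]
 [ 0.     0.     0.     1.   ]] {'vertical_fov': 53.0420133028871, 'cx': 318.43618860508735, 'cy': 196.42143271091788} 0.9960546875
wrist ['img', 'range_z', 'vertical_fov', 'cx', 'cy', 'world_to_cam'] 64.20116633571838 314.971060081432 200.7887488369141 [[ 0.37  -0.929 -0.002 -0.65 ]
 [ 0.897  0.358 -0.26   0.032]
 [ 0.242  0.094  0.966 -0.39 ]
 [ 0.     0.     0.     1.   ]] {'vertical_fov': 64.20116633571838, 'cx': 314.971060081432, 'cy': 200.7887488369141} 0.99616796875
```

View pics/scene0.png

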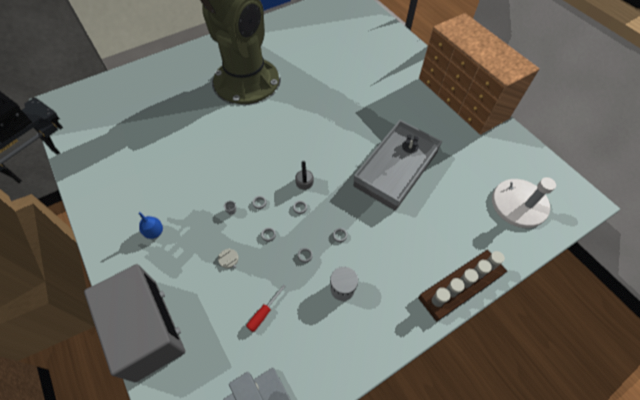

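View pics/top0.png

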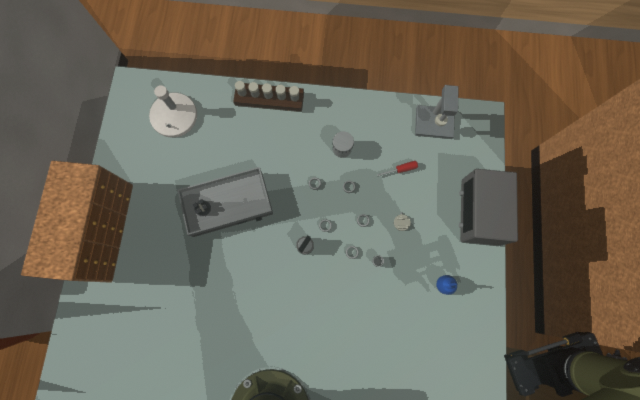

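View pics/wrist0.png

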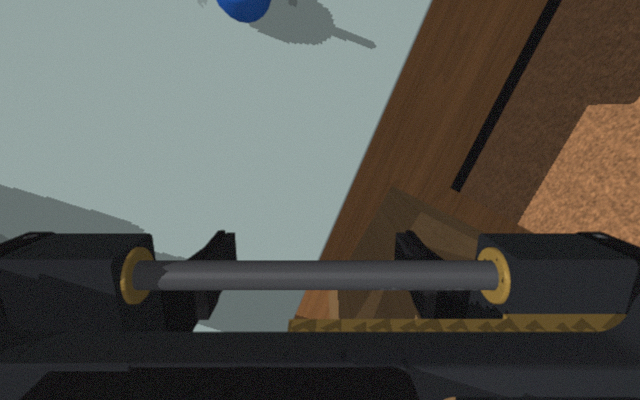

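```bash
cat >> h.py <<'E'
def unproj(c):
    H,W=c['range_z'].shape; f=H/2/np.tan(np.radians(c['vertical_fov']/2))
    u,v=np.meshgrid(np.arange(W),np.arange(H)); z=c['range_z']
    P=np.stack([(u-c['cx'])/f*z,-(v-c['cy'])/f*z,-z,np.ones_like(z)],-1)
    return (P@np.linalg.inv(c['world_to_cam']).T)[...,:3]
def ray(c,u,v,zp):
    H=400; f=H/2/np.tan(np.radians(c['vertical_fov']/2)); M=np.linalg.inv(c['world_to_cam'])
    d=M[:3,:3]@np.array([(u-c['cx'])/f,-(v-c['cy'])/f,-1]); o=M[:3,3]
    return o+d*(zp-o[2])/d[2]
def crop(c,f,u0,u1,v0,v1,k):
    im=c['img'][v0:v1,u0:u1,::-1]; cv2.imwrite('pics/'+f,cv2.resize(im,None,fx=k,fy=k,interpolation=cv2.INTER_CUBIC))
E
python3 - <<'E'
from h import *
for n,b in [('top',(170,470,130,310)),('scene',(130,450,110,340))]:
    c=cam(n); P=unproj(c)
    crop(c,n+'1.png',*b,2.5)
    # table fit
    m=np.abs(P[...,2])<0.01; print(n,'table',np.median(P[...,2][m]),m.mean())
    h=((P[...,2]>0.006)&(P[...,2]<0.3)&(P[...,0]>.3)&(P[...,0]<.95)&(abs(P[...,1])<.55)).astype(np.uint8)
    N,L,S,C=cv2.connectedComponentsWithStats(h)
    for i in range(1,N):
        if S[i,4]<15: continue
        q=P[L==i]; print(n,np.round(C[i]),S[i,4],'min',q.min(0).round(3),'max',q.max(0).round(3))
E
```

```text
top table -0.0007800065940990475 0.45300390625
top [268.  96.] 1534 min [0.891 0.009 0.006] max [0.95  0.238 0.082]
top [438. 115.] 1553 min [ 0.846 -0.479  0.006] max [ 0.95  -0.359  0.178]
top [172. 113.] 1752 min [0.764 0.343 0.006] max [0.911 0.494 0.134]
top [343. 144.] 437 min [ 0.747 -0.163  0.006] max [ 0.812 -0.1    0.074]
top [403. 168.] 211 min [ 0.701 -0.37   0.008] max [ 0.756 -0.247  0.029]
top [ 94. 226.] 6220 min [0.3   0.493 0.006] max [0.6   0.55  0.205]
top [224. 202.] 4336 min [0.454 0.06  0.006] max [0.677 0.341 0.077]
top [475. 207.] 2024 min [ 0.518 -0.55   0.006] max [ 0.753 -0.5    0.124]
top [315. 183.] 50 min [ 0.637 -0.074  0.006] max [ 0.676 -0.04   0.016]
top [348. 186.] 53 min [ 0.639 -0.18   0.006] max [ 0.676 -0.145  0.016]
top [402. 222.] 197 min [ 0.537 -0.357  0.006] max [ 0.593 -0.306  0.021]
top [363. 220.] 51 min [ 0.538 -0.233  0.006] max [ 0.575 -0.196  0.017]
top [325. 225.] 53 min [ 0.511 -0.12   0.006] max [ 0.548 -0.084  0.015]
top [305. 245.] 256 min [ 0.437 -0.073  0.007] max [ 0.487 -0.022  0.075]
top [352. 252.] 57 min [ 0.439 -0.207  
[... 798 characters left out ...]
[ 0.423 -0.439  0.103]
scene [268. 234.] 69 min [ 0.544 -0.234  0.007] max [ 0.58  -0.197  0.013]
scene [340. 235.] 71 min [ 0.643 -0.076  0.006] max [ 0.68  -0.039  0.014]
scene [228. 258.] 259 min [ 0.541 -0.358  0.006] max [ 0.597 -0.31   0.017]
scene [305. 255.] 76 min [ 0.645 -0.183  0.006] max [ 0.68  -0.145  0.014]
scene [461. 280.] 2046 min [0.898 0.008 0.006] max [0.95  0.228 0.081]
scene [153. 314.] 2988 min [ 0.524 -0.55   0.006] max [ 0.724 -0.502  0.124]
scene [343. 283.] 753 min [ 0.754 -0.165  0.006] max [ 0.818 -0.099  0.073]
scene [261. 314.] 392 min [ 0.703 -0.371  0.007] max [ 0.763 -0.248  0.027]
scene [258. 387.] 1361 min [ 0.852 -0.477  0.013] max [ 0.926 -0.36   0.177]
```

View pics/top1.png

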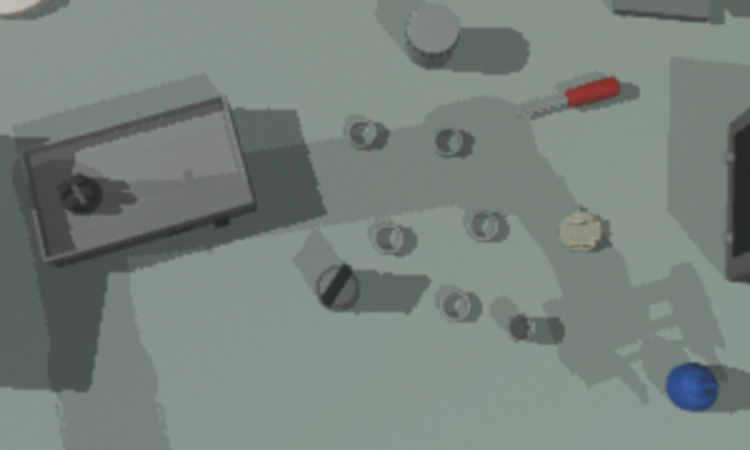

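View pics/scene1.png

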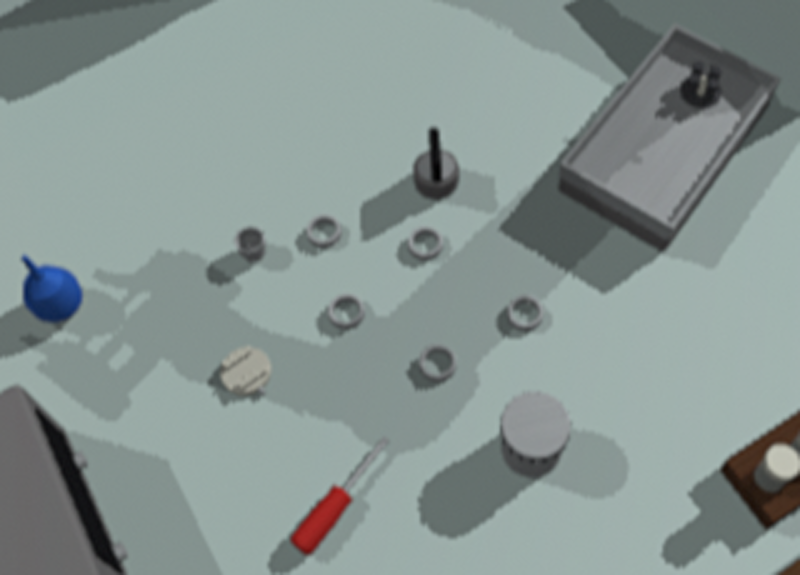

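Run:
```python
from h import *
for n,wb,ab in [('top',(170,290,150,250),(285,325,225,265)),('scene',(340,450,110,215),(285,325,155,195))]:
    c=cam(n); P=unproj(c)
    q=P[wb[2]:wb[3],wb[0]:wb[1]].reshape(-1,3)
    r=q[(q[:,2]>.052)&(q[:,2]<.063)]
    # remove hub-ish: keep hull
    print(n,'rim',cv2.minAreaRect(cv2.convexHull((r[:,:2]*1000).astype(np.float32))))
    hb=q[(q[:,2]>.0655)&(q[:,2]<.085)]; print('hub',len(hb),hb.mean(0),hb.min(0),hb.max(0))
    q=P[ab[2]:ab[3],ab[0]:ab[1]].reshape(-1,3)
    b=q[(q[:,2]>.058)]; print('bar',len(b),b.mean(0),cv2.minAreaRect((b[:,:2]*1000).astype(np.float32)))
    b=q[(q[:,2]>.022)]; print('col',b[:,:2].min(0),b[:,:2].max(0))
    M=np.linalg.inv(c['world_to_cam']); print('cam',M[:3,3])
c=cam('wrist');M=np.linalg.inv(c['world_to_cam']);o=env.get_obs()
from scipy.spatial.transform import Rotation as R
T=R.from_euler('xyz',o['tool_rot'],degrees=True).as_matrix()
print('cam in tool',T.T@(M[:3,3]-o['tool_pos']), T.T@M[:3,:3])
```

```text
top rim ((565.8313598632812, 201.1428985595703), (142.06027221679688, 251.0518798828125), 22.00483512878418)
hub 78 [0.53832469 0.26557738 0.07001082] [0.50886441 0.2438989  0.06578134] [0.55973957 0.30665519 0.07887979]
bar 85 [ 0.45269238 -0.05135329  0.1492354 ] ((405.32611083984375, -61.47203826904297), (155.309814453125, 38.25834655761719), 13.790597915649414)
col [ 0.33446967 -0.0985607 ] [ 0.4853924  -0.02230378]
cam [ 0.33446967 -0.0985607   1.20676522]
scene rim ((570.11181640625, 199.78353881835938), (141.0389862060547, 254.4481964111328), 22.113561630249023)
hub 68 [0.54420434 0.26375884 0.06864706] [0.52474742 0.24243384 0.06557158] [0.56383775 0.28599898 0.0737667 ]
bar 83 [ 0.52927899 -0.08340835  0.16128667] ((731.5852661132812, -193.0212860107422), (12.536224365234375, 651.5531616210938), 61.42301559448242)
col [ 0.43969946 -0.35435742] [ 1.01467584 -0.02310023]
cam [ 1.01467584 -0.35435742  0.9318151 ]
cam in tool [ 0.07022697  0.00069313 -0.14808492] [[-1.43449173e-04  9.65676300e-01  2.59748461e-01]
 [ 9.99999822e-01 -1.18536551e-05  5.96330544e-04]
 [ 5.78941242e-04  2.59748501e-01 -9.65676127e-01]]
```

```bash
cat >> h.py <<'E'
from scipy.spatial.transform import Rotation as R
def d(x,y,z,yaw=None):
    "delta in tool axes (translation first, then rz)"
    o=env.get_obs(); T=R.from_euler('xyz',o['tool_rot'],degrees=True)
    t=T.inv().apply(np.array([x,y,z])-o['tool_pos'])*1000
    s='t '+str(t.round(1))+' rows>=%.1f'%(np.linalg.norm(t)/41.7)
    if yaw is not None:
        r=(T.inv()*R.from_euler('xyz',[180,0,yaw],degrees=True)).as_rotvec(degrees=True); s+=' rot '+str(r.round(1))
    print(s,'pos',o['tool_pos'].round(4),o['tool_rot'].round(2),'F',o['force'].round(1),'w',round(o['grip_width']*1000,1),'t',round(o['time_s'],2))
E
python3 -c "
from h import *
d(.57,-.1,.235,85)"
```

```text
t [ 492.6 -346.2    1.5] rows>=14.4 rot [ -0.   -0.  -63.3] pos [ 0.2403 -0.6039  0.2364] [-179.99    0.     21.71] F [-0.2 -0.6  0.4] w 87.0 t 0.4
```

```bash
python3 -m pendant '[{"tx":27.4,"ty":-19.2},{"tx":27.4,"ty":-19.2},{"tx":27.4,"ty":-19.2},{"tx":27.4,"ty":-19.2},{"tx":27.4,"ty":-19.2},{"tx":27.4,"ty":-19.2},{"tx":27.4,"ty":-19.2},{"tx":27.4,"ty":-19.2},{"tx":27.4,"ty":-19.2},{"tx":27.4,"ty":-19.2},{"tx":27.4,"ty":-19.2},{"tx":27.4,"ty":-19.2},{"tx":27.4,"ty":-19.2},{"tx":27.4,"ty":-19.2},{"tx":27.4,"ty":-19.2},{"tx":27.4,"ty":-19.2},{"tx":27.4,"ty":-19.2},{"tx":27.4,"ty":-19.2}]' 15
python3 -m pendant '[{"rz":-7},{"rz":-7},{"rz":-7},{"rz":-7},{"rz":-7},{"rz":-7},{"rz":-7},{"rz":-7},{"rz":-7,"jaw":60},{"jaw":60},{"jaw":60}]'
python3 - <<'E'
from h import *
c=cam('wrist'); save(c,'w1.png'); d(.659,-.057,.1,85)
P=unproj(c)
h=((P[...,2]>0.005)&(P[...,2]<0.03)).astype(np.uint8); h[260:]=0
N,L,S,C=cv2.connectedComponentsWithStats(h)
for i in range(1,N):
    if S[i,4]<80: continue
    q=P[L==i]; print(C[i].round(),S[i,4],'ctr',((q.min(0)+q.max(0))/2).round(4),'ext',np.ptp(q,axis=0).round(3),'zmax',q[:,2].max().round(4))
E
```

```text
t [ 591.3 -353.3  136.5] rows>=16.8 rot [ -0.    0.  -63.3] pos [ 0.2403 -0.6039  0.2365] [-180.      0.     21.71] F [ 0.2 -0.1  0.6] w 86.9 t 0.45
[254.  15.] 150 ctr [ 0.3781 -0.478   0.0222] ext [0.03  0.032 0.015] zmax 0.0299invalid input at $[0]: expected keys rx, ry, rz, tx, ty, tz, jaw
invalid input at $[0]: expected keys rx, ry, rz, tx, ty, tz, jaw
```

View pics/w1.png

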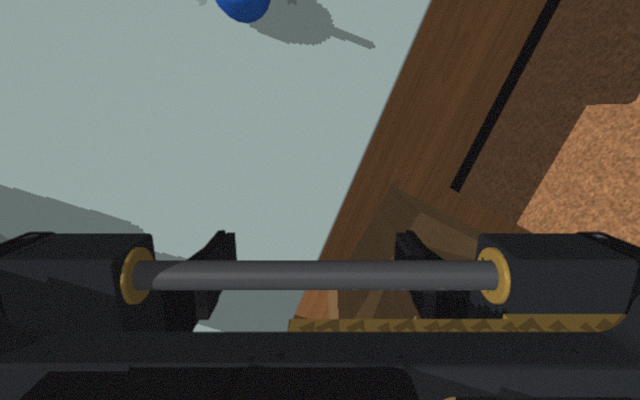

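```bash
python3 -m pendant '[{"rx":0,"ry":0,"rz":0,"tx":32.8,"ty":-23.1,"tz":0,"jaw":87},{"rx":0,"ry":0,"rz":0,"tx":32.8,"ty":-23.1,"tz":0,"jaw":87},{"rx":0,"ry":0,"rz":0,"tx":32.8,"ty":-23.1,"tz":0,"jaw":87},{"rx":0,"ry":0,"rz":0,"tx":32.8,"ty":-23.1,"tz":0,"jaw":87},{"rx":0,"ry":0,"rz":0,"tx":32.8,"ty":-23.1,"tz":0,"jaw":87},{"rx":0,"ry":0,"rz":0,"tx":32.8,"ty":-23.1,"tz":0,"jaw":87},{"rx":0,"ry":0,"rz":0,"tx":32.8,"ty":-23.1,"tz":0,"jaw":87},{"rx":0,"ry":0,"rz":0,"tx":32.8,"ty":-23.1,"tz":0,"jaw":87},{"rx":0,"ry":0,"rz":0,"tx":32.8,"ty":-23.1,"tz":0,"jaw":87},{"rx":0,"ry":0,"rz":0,"tx":32.8,"ty":-23.1,"tz":0,"jaw":87},{"rx":0,"ry":0,"rz":0,"tx":32.8,"ty":-23.1,"tz":0,"jaw":87},{"rx":0,"ry":0,"rz":0,"tx":32.8,"ty":-23.1,"tz":0,"jaw":87},{"rx":0,"ry":0,"rz":0,"tx":32.8,"ty":-23.1,"tz":0,"jaw":87},{"rx":0,"ry":0,"rz":0,"tx":32.8,"ty":-23.1,"tz":0,"jaw":87},{"rx":0,"ry":0,"rz":0,"tx":32.8,"ty":-23.1,"tz":0,"jaw":87}]' 15
python3 -m pendant '[{"rx":0,"ry":0,"rz":-7,"tx":0,"ty":0,"tz":0,"jaw":60},{"rx":0,"ry":0,"rz":-7,"tx":0,"ty":0,"tz":0,"jaw":60},{"rx":0,"ry":0,"rz":-7,"tx":0,"ty":0,"tz":0,"jaw":60},{"rx":0,"ry":0,"rz":-7,"tx":0,"ty":0,"tz":0,"jaw":60},{"rx":0,"ry":0,"rz":-7,"tx":0,"ty":0,"tz":0,"jaw":60},{"rx":0,"ry":0,"rz":-7,"tx":0,"ty":0,"tz":0,"jaw":60},{"rx":0,"ry":0,"rz":-7,"tx":0,"ty":0,"tz":0,"jaw":60},{"rx":0,"ry":0,"rz":-7,"tx":0,"ty":0,"tz":0,"jaw":60},{"rx":0,"ry":0,"rz":-7,"tx":0,"ty":0,"tz":0,"jaw":60}]'
cat >> h.py <<'E'
def rings(c,vmax=235,h0=.005,h1=.03):
    P=unproj(c)
    h=((P[...,2]>h0)&(P[...,2]<h1)).astype(np.uint8); h[vmax:]=0
    N,L,S,C=cv2.connectedComponentsWithStats(h)
    for i in range(1,N):
        if S[i,4]<80: continue
        q=P[L==i]; print(C[i].round(),S[i,4],'ctr',((q.min(0)+q.max(0))/2).round(4),'ext',np.ptp(q,axis=0).round(3),'zmax',q[:,2].max().round(4))
E
python3 - <<'E'
from h import *
c=cam('wrist'); save(c,'w2.png'); d(.659,-.057,.1,85); rings(c)
P=unproj(c); m=abs(P[:230,:,2])<.005; print('table z',np.median(P[:230,:,2][m]))
E
```

```text
time_s: 1.7
tool_pos: [0.5701, -0.0984, 0.237]
tool_rot: [180.0, -0.0, 21.7]
force: [1.3, -0.3, -0.0]
grip_width: 0.0869
time_s: 2.45
tool_pos: [0.5693, -0.1001, 0.2366]
tool_rot: [180.0, 0.0, 85.0]
force: [0.2, 0.1, 0.2]
grip_width: 0.0596
t [ 50.3  85.9 136.6] rows>=4.1 rot [0.  0.  0.4] pos [ 0.5693 -0.1002  0.2366] [1.800e+02 1.000e-02 8.535e+01] F [-0.6  0.7 -0.7] w 60.3 t 2.5
[308.  14.] 350 ctr [0.5781 0.0716 0.0184] ext [0.062 0.024 0.023] zmax 0.0299
[620.  26.] 1429 ctr [0.9122 0.0343 0.0175] ext [0.041 0.05  0.025] zmax 0.03
[224. 138.] 631 ctr [ 0.4634 -0.0483  0.0176] ext [0.05  0.051 0.025] zmax 0.03
[388. 132.] 409 ctr [ 0.657  -0.0566  0.0096] ext [0.037 0.036 0.009] zmax 0.0141
[479. 180.] 546 ctr [ 0.7703 -0.1286  0.0175] ext [0.04  0.054 0.025] zmax 0.0299
[282. 180.] 371 ctr [ 0.5299 -0.1024  0.0094] ext [0.037 0.037 0.009] zmax 0.0138
[391. 219.] 342 ctr [ 0.6574 -0.1634  0.0095] ext [0.038 0.037 0.009] zmax 0.0139
table z -6.104306859977537e-05
```

View pics/w2.png

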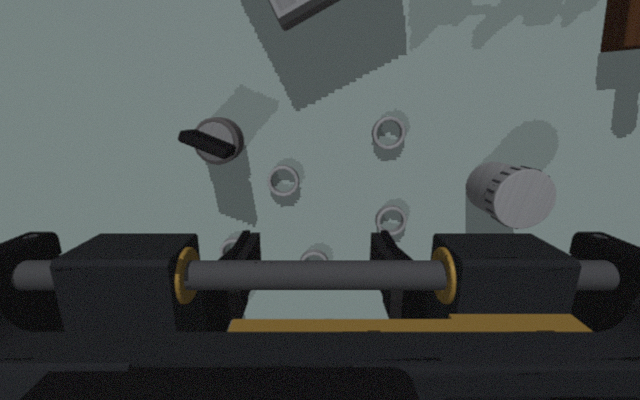

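```bash
python3 -m pendant '[{"rx":0,"ry":0,"rz":0,"tx":16.7,"ty":28,"tz":20,"jaw":60},{"rx":0,"ry":0,"rz":0,"tx":16.7,"ty":28,"tz":20,"jaw":60},{"rx":0,"ry":0,"rz":0,"tx":16.7,"ty":28,"tz":20,"jaw":60},{"rx":0,"ry":0,"rz":0,"tx":0,"ty":0,"tz":35,"jaw":60},{"rx":0,"ry":0,"rz":0,"tx":0,"ty":0,"tz":35,"jaw":60},{"rx":0,"ry":0,"rz":0,"tx":0,"ty":0,"tz":35,"jaw":60},{"rx":0,"ry":0,"rz":0,"tx":0,"ty":0,"tz":25,"jaw":60},{"rx":0,"ry":0,"rz":0,"tx":0,"ty":0,"tz":20,"jaw":60},{"rx":0,"ry":0,"rz":0,"tx":0,"ty":0,"tz":9.5,"jaw":60},{"rx":0,"ry":0,"rz":0,"tx":0,"ty":0,"tz":0,"jaw":60}]' 15
python3 -c "
from h import *
d(.657,-.0566,.016,85)
c=cam('wrist'); save(c,'w3.png')"
```

```text
time_s: 3.33
tool_pos: [0.6567, -0.0579, 0.0163]
tool_rot: [-179.8, 0.0, 84.6]
force: [0.2, 0.2, 1.4]
grip_width: 0.06
t [1.3 0.1 0.3] rows>=0.0 rot [-0.2  0.  -0.4] pos [ 0.6567 -0.0579  0.0163] [-1.7985e+02  2.0000e-02  8.4590e+01] F [0.2 0.2 1.4] w 60.0 t 3.33
```

View pics/w3.png

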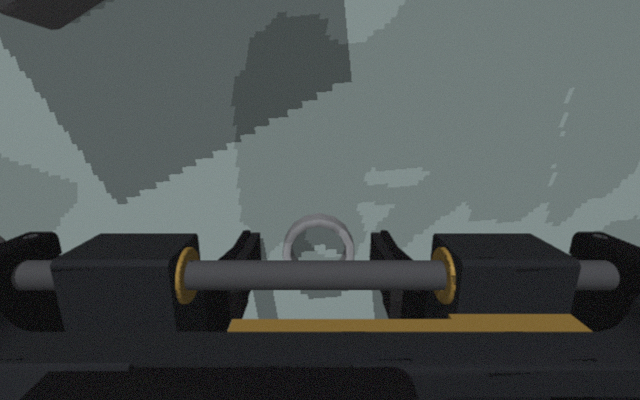

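```bash
python3 -m pendant '[{"rx":0,"ry":0,"rz":0,"tx":1,"ty":0,"tz":0,"jaw":30},{"rx":0,"ry":0,"rz":0,"tx":0,"ty":0,"tz":0,"jaw":30},{"rx":0,"ry":0,"rz":0,"tx":0,"ty":0,"tz":0,"jaw":30},{"rx":0,"ry":0,"rz":0,"tx":0,"ty":0,"tz":0,"jaw":30},{"rx":0,"ry":0,"rz":0,"tx":0,"ty":0,"tz":0,"jaw":30},{"rx":0,"ry":0,"rz":0,"tx":0,"ty":0,"tz":-15,"jaw":30},{"rx":0,"ry":0,"rz":0,"tx":0,"ty":0,"tz":-35,"jaw":30},{"rx":0,"ry":0,"rz":0,"tx":0,"ty":0,"tz":-35,"jaw":30},{"rx":0,"ry":0,"rz":0,"tx":0,"ty":0,"tz":-35,"jaw":30}]' 20
python3 -c "
from h import *
c=cam('wrist'); save(c,'w4.png')
d(.566,.205,.135,112);d(.5837,.1616,.135,112);d(.6017,.1171,.135,112)"
```

```text
time_s: 4.13
tool_pos: [0.6573, -0.0567, 0.1392]
tool_rot: [-180.0, -0.0, 84.7]
force: [0.8, 0.2, 0.4]
grip_width: 0.0374
t [ 251.6 -119.7   11.6] rows>=6.7 rot [  0.7   0.2 -27.3] pos [ 0.6618 -0.0565  0.1481] [1.793e+02 1.000e-02 8.471e+01] F [ 3.4 -0.3  4.6] w 37.5 t 4.18
t [210.  -98.   11.8] rows>=5.6 rot [  0.7   0.2 -27.3] pos [ 0.6618 -0.0565  0.1481] [1.793e+02 1.000e-02 8.471e+01] F [ 3.4 -0.3  4.6] w 37.5 t 4.18
t [167.3 -76.   12.1] rows>=4.4 rot [  0.7   0.2 -27.3] pos [ 0.6618 -0.0565  0.1481] [1.793e+02 1.000e-02 8.471e+01] F [ 3.4 -0.3  4.6] w 37.5 t 4.18
```

View pics/w4.png

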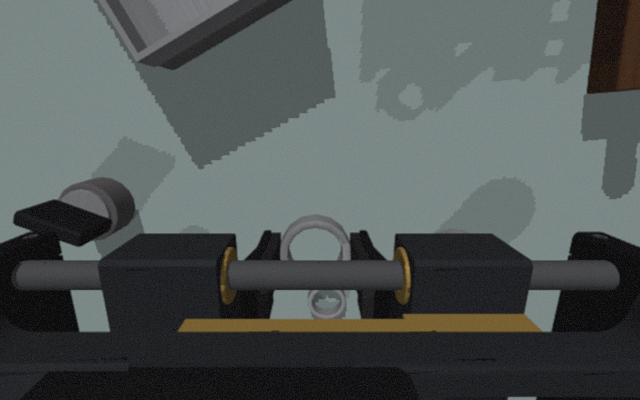

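```bash
python3 -m pendant '[{"rx":0,"ry":0,"rz":0,"tx":36,"ty":-16.4,"tz":0,"jaw":30},{"rx":0,"ry":0,"rz":0,"tx":36,"ty":-16.4,"tz":0,"jaw":30},{"rx":0,"ry":0,"rz":0,"tx":36,"ty":-16.4,"tz":0,"jaw":30},{"rx":0,"ry":0,"rz":0,"tx":36,"ty":-16.4,"tz":0,"jaw":30},{"rx":0,"ry":0,"rz":0,"tx":36,"ty":-16.4,"tz":0,"jaw":30},{"rx":0,"ry":0,"rz":0,"tx":36,"ty":-16.4,"tz":0,"jaw":30},{"rx":0,"ry":0,"rz":0,"tx":36,"ty":-16.4,"tz":0,"jaw":30},{"rx":0,"ry":0,"rz":-6.8,"tx":0,"ty":0,"tz":0,"jaw":30},{"rx":0,"ry":0,"rz":-6.8,"tx":0,"ty":0,"tz":0,"jaw":30},{"rx":0,"ry":0,"rz":-6.8,"tx":0,"ty":0,"tz":0,"jaw":30},{"rx":0,"ry":0,"rz":-6.8,"tx":0,"ty":0,"tz":0,"jaw":30},{"rx":0,"ry":0,"rz":0,"tx":0,"ty":0,"tz":0,"jaw":30},{"rx":0,"ry":0,"rz":0,"tx":0,"ty":0,"tz":0,"jaw":30}]'
python3 -c "
from h import *
c=cam('wrist'); save(c,'w5.png')
d(.566,.205,.056,112)"
```

```text
time_s: 5.27
tool_pos: [0.5667, 0.2045, 0.1376]
tool_rot: [180.0, 0.0, 111.7]
force: [-0.4, 0.6, -0.2]
grip_width: 0.0376
t [ 0.8 -0.6 81.5] rows>=2.0 rot [ 0.   0.  -0.3] pos [0.5668 0.2045 0.1375] [1.7997e+02 1.0000e-02 1.1170e+02] F [ 0.4  0.4 -0.4] w 37.3 t 5.32
```

View pics/w5.png

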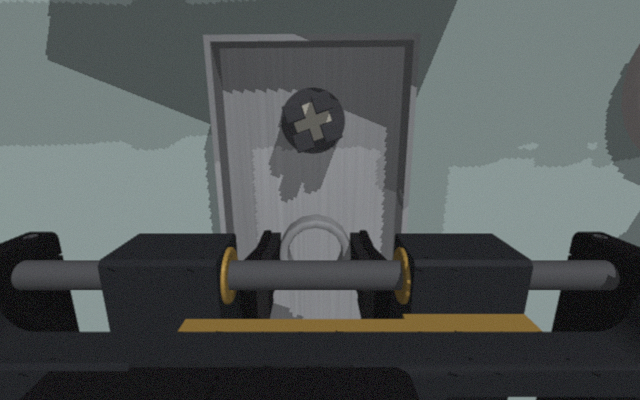

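```bash
cat >> h.py <<'E'
import pickle
def keep(c,f): pickle.dump(c,open(f,'wb'))
def load(f): return pickle.load(open(f,'rb'))
E
python3 - <<'E'
from h import *
c=cam('wrist'); keep(c,'hub1.pkl'); crop(c,'hub1.png',270,356,75,165,6)
P=unproj(c); q=P[75:165,270:356]
t=(abs(q[...,2]-.071)<.006); X=q[t]; print(len(X),X.mean(0),np.median(X[:,2])); print(cv2.minAreaRect((X[:,:2]*1000).astype(np.float32)), cv2.minEnclosingCircle((X[:,:2]*1000).astype(np.float32)))
E
```

```text
1380 [0.53952998 0.26532096 0.07083164] 0.07086041036154665
((539.629150390625, 264.9247131347656), (31.973785400390625, 31.98771858215332), 41.065711975097656) ((539.5482177734375, 264.84539794921875), 22.004003524780273)
```

View pics/hub1.png

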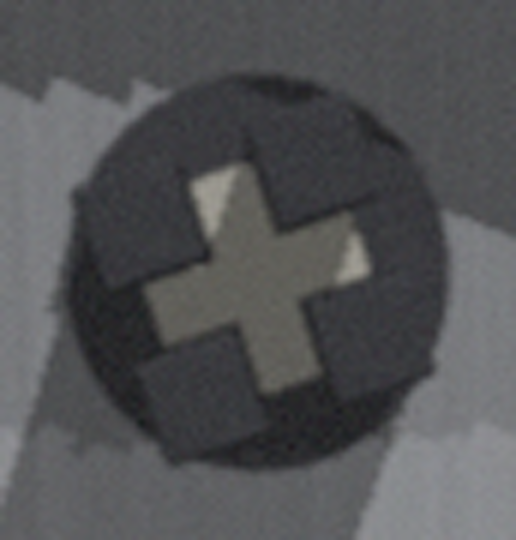

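```bash
python3 -m pendant '[{"rx":0,"ry":0,"rz":0,"tx":0,"ty":0,"tz":30,"jaw":30},{"rx":0,"ry":0,"rz":0,"tx":0,"ty":0,"tz":30,"jaw":30},{"rx":0,"ry":0,"rz":0,"tx":0,"ty":0,"tz":14,"jaw":30},{"rx":0,"ry":0,"rz":0,"tx":0,"ty":0,"tz":6,"jaw":30},{"rx":0,"ry":0,"rz":0,"tx":0,"ty":0,"tz":1,"jaw":30},{"rx":0,"ry":0,"rz":0,"tx":0,"ty":0,"tz":0,"jaw":30}]'
```

```text
time_s: 5.87
tool_pos: [0.567, 0.205, 0.0566]
tool_rot: [180.0, -0.0, 111.9]
force: [-0.0, 1.6, -0.6]
grip_width: 0.0373
```

```bash
python3 -m pendant '[{"rx":0,"ry":0,"rz":0,"tx":0,"ty":0,"tz":1.5,"jaw":30},{"rx":0,"ry":0,"rz":0,"tx":0,"ty":0,"tz":0,"jaw":50},{"rx":0,"ry":0,"rz":0,"tx":0,"ty":0,"tz":0,"jaw":50},{"rx":0,"ry":0,"rz":0,"tx":0,"ty":0,"tz":0,"jaw":50},{"rx":0,"ry":0,"rz":0,"tx":0,"ty":0,"tz":-20,"jaw":50},{"rx":0,"ry":0,"rz":0,"tx":0,"ty":0,"tz":-35,"jaw":60},{"rx":0,"ry":0,"rz":0,"tx":0,"ty":0,"tz":-35,"jaw":60},{"rx":0,"ry":0,"rz":0,"tx":0,"ty":0,"tz":-10,"jaw":60},{"rx":0,"ry":0,"rz":0,"tx":0,"ty":0,"tz":0,"jaw":60}]'
python3 -c "
from h import *
c=cam('wrist'); save(c,'w6.png')
d(.530,-.1024,.155,112);d(.6574,-.1634,.155,112)"
```

```text
time_s: 6.62
tool_pos: [0.5688, 0.2058, 0.1586]
tool_rot: [179.6, 0.1, 111.9]
force: [0.5, -0.2, -0.4]
grip_width: 0.059
t [-271.2 -149.5    0.9] rows>=7.4 rot [ 0.2  0.1 -0.1] pos [0.5676 0.205  0.1561] [1.7981e+02 5.0000e-02 1.1190e+02] F [-0.1 -0.4 -0.4] w 59.3 t 6.67
t [-375.3  -54.     1.3] rows>=9.1 rot [ 0.2  0.1 -0.1] pos [0.5676 0.205  0.1561] [1.7981e+02 5.0000e-02 1.1190e+02] F [-0.1 -0.4 -0.4] w 59.3 t 6.67
```

View pics/w6.png

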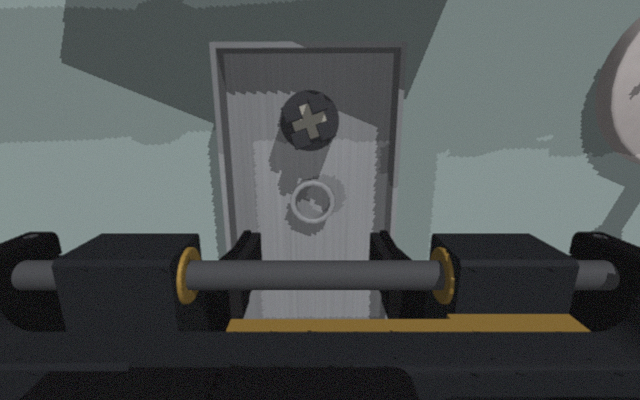

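```bash
python3 -m pendant '[{"rx":0,"ry":0,"rz":0,"tx":-33.9,"ty":-18.7,"tz":0,"jaw":60},{"rx":0,"ry":0,"rz":0,"tx":-33.9,"ty":-18.7,"tz":0,"jaw":60},{"rx":0,"ry":0,"rz":0,"tx":-33.9,"ty":-18.7,"tz":0,"jaw":60},{"rx":0,"ry":0,"rz":0,"tx":-33.9,"ty":-18.7,"tz":0,"jaw":60},{"rx":0,"ry":0,"rz":0,"tx":-33.9,"ty":-18.7,"tz":0,"jaw":60},{"rx":0,"ry":0,"rz":0,"tx":-33.9,"ty":-18.7,"tz":0,"jaw":60},{"rx":0,"ry":0,"rz":0,"tx":-33.9,"ty":-18.7,"tz":0,"jaw":60},{"rx":0,"ry":0,"rz":0,"tx":-33.9,"ty":-18.7,"tz":0,"jaw":60},{"rx":0,"ry":0,"rz":0,"tx":0,"ty":0,"tz":35,"jaw":60},{"rx":0,"ry":0,"rz":0,"tx":0,"ty":0,"tz":35,"jaw":60},{"rx":0,"ry":0,"rz":0,"tx":0,"ty":0,"tz":0,"jaw":60},{"rx":0,"ry":0,"rz":0,"tx":0,"ty":0,"tz":0,"jaw":60}]'
python3 -c "
from h import *
c=cam('wrist'); save(c,'w7.png');rings(c,270,.005,.02); keep(c,'ag1.pkl')
d(.530,-.1024,.016,112)"
```

```text
time_s: 7.67
tool_pos: [0.5264, -0.1021, 0.082]
tool_rot: [-179.7, -0.3, 111.9]
force: [0.0, 0.0, 0.6]
grip_width: 0.0602
[320. 218.] 1021 ctr [ 0.5297 -0.1031  0.0093] ext [0.038 0.038 0.009] zmax 0.0137
t [-1.1  1.4 68.1] rows>=1.6 rot [-0.1 -0.1 -0. ] pos [ 0.5284 -0.102   0.0841] [-1.7992e+02 -1.1000e-01  1.1197e+02] F [0.8 0.8 0.9] w 60.3 t 7.72
```

View pics/w7.png

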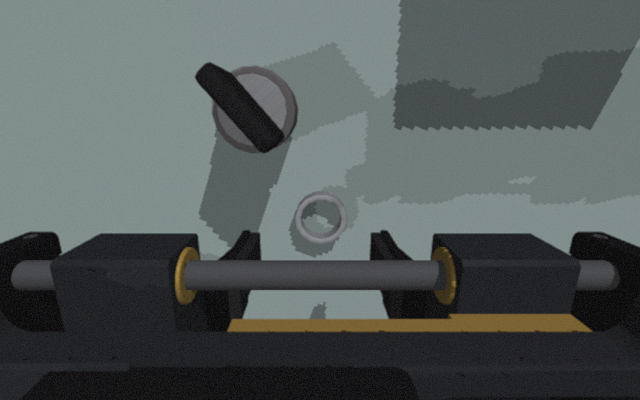

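```bash
python3 -m pendant '[{"rx":0,"ry":0,"rz":0,"tx":-1,"ty":0,"tz":35,"jaw":60},{"rx":0,"ry":0,"rz":0,"tx":0,"ty":0,"tz":22,"jaw":60},{"rx":0,"ry":0,"rz":0,"tx":0,"ty":0,"tz":10,"jaw":60},{"rx":0,"ry":0,"rz":0,"tx":0,"ty":0,"tz":0.5,"jaw":60},{"rx":0,"ry":0,"rz":0,"tx":0,"ty":0,"tz":0,"jaw":30},{"rx":0,"ry":0,"rz":0,"tx":0,"ty":0,"tz":0,"jaw":30}]'
python3 -m pendant '[{"rx":0,"ry":0,"rz":0,"tx":0,"ty":0,"tz":0,"jaw":30},{"rx":0,"ry":0,"rz":0,"tx":0,"ty":0,"tz":0,"jaw":30},{"rx":0,"ry":0,"rz":0,"tx":0,"ty":0,"tz":0,"jaw":30},{"rx":0,"ry":0,"rz":0,"tx":0,"ty":0,"tz":-15,"jaw":30},{"rx":0,"ry":0,"rz":0,"tx":0,"ty":0,"tz":-35,"jaw":30},{"rx":0,"ry":0,"rz":0,"tx":0,"ty":0,"tz":-35,"jaw":30},{"rx":0,"ry":0,"rz":0,"tx":0,"ty":0,"tz":-37,"jaw":30},{"rx":0,"ry":0,"rz":0,"tx":0,"ty":0,"tz":0,"jaw":30},{"rx":0,"ry":0,"rz":0,"tx":0,"ty":0,"tz":0,"jaw":30}]'
python3 -c "
from h import *
d(.5837,.1616,.138,112)"
```

```text
time_s: 8.22
tool_pos: [0.5311, -0.1037, 0.019]
tool_rot: [179.9, 0.1, 111.9]
force: [0.0, 0.1, 0.2]
grip_width: 0.0532
time_s: 8.97
tool_pos: [0.5312, -0.1042, 0.1418]
tool_rot: [179.8, 0.2, 111.9]
force: [-0.1, 0.3, -0.1]
grip_width: 0.0372
t [227.1 147.8   3.4] rows>=6.5 rot [ 0.2  0.2 -0.1] pos [ 0.5312 -0.1042  0.1418] [179.78   0.24 111.89] F [-0.1  0.3 -0.1] w 37.2 t 8.97
```

```bash
python3 -m pendant '[{"rx":0,"ry":0,"rz":0,"tx":32.4,"ty":21.1,"tz":0,"jaw":30},{"rx":0,"ry":0,"rz":0,"tx":32.4,"ty":21.1,"tz":0,"jaw":30},{"rx":0,"ry":0,"rz":0,"tx":32.4,"ty":21.1,"tz":0,"jaw":30},{"rx":0,"ry":0,"rz":0,"tx":32.4,"ty":21.1,"tz":0,"jaw":30},{"rx":0,"ry":0,"rz":0,"tx":32.4,"ty":21.1,"tz":0,"jaw":30},{"rx":0,"ry":0,"rz":0,"tx":32.4,"ty":21.1,"tz":0,"jaw":30},{"rx":0,"ry":0,"rz":0,"tx":32.4,"ty":21.1,"tz":0,"jaw":30},{"rx":0,"ry":0,"rz":0,"tx":0,"ty":0,"tz":0,"jaw":30},{"rx":0,"ry":0,"rz":0,"tx":0,"ty":0,"tz":0,"jaw":30},{"rx":0,"ry":0,"rz":0,"tx":0,"ty":0,"tz":0,"jaw":30}]'
python3 -c "
from h import *
c=cam('wrist'); save(c,'w8.png')
d(.5837,.1616,.059,112)"
```

```text
time_s: 9.8
tool_pos: [0.5809, 0.1611, 0.1374]
tool_rot: [-179.8, 0.0, 111.9]
force: [-0.2, -0.9, 0.9]
grip_width: 0.0369
t [ 0.7  3.1 78.6] rows>=1.9 rot [-0.2  0.  -0.2] pos [0.5813 0.1599 0.1377] [-1.7985e+02  4.0000e-02  1.1183e+02] F [ 0.1 -0.2 -0.4] w 36.8 t 9.85
```

View pics/w8.png

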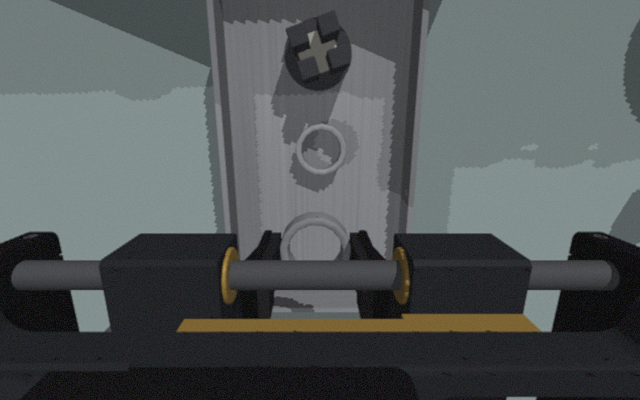

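```bash
python3 -m pendant '[{"rx":0,"ry":0,"rz":0,"tx":0,"ty":2,"tz":30,"jaw":30},{"rx":0,"ry":0,"rz":0,"tx":0,"ty":0,"tz":28,"jaw":30},{"rx":0,"ry":0,"rz":0,"tx":0,"ty":0,"tz":14,"jaw":30},{"rx":0,"ry":0,"rz":0,"tx":0,"ty":0,"tz":6,"jaw":30},{"rx":0,"ry":0,"rz":0,"tx":0,"ty":0,"tz":2,"jaw":30},{"rx":0,"ry":0,"rz":0,"tx":0,"ty":0,"tz":0,"jaw":30},{"rx":0,"ry":0,"rz":0,"tx":0,"ty":0,"tz":0,"jaw":50},{"rx":0,"ry":0,"rz":0,"tx":0,"ty":0,"tz":0,"jaw":50},{"rx":0,"ry":0,"rz":0,"tx":0,"ty":0,"tz":0,"jaw":50},{"rx":0,"ry":0,"rz":0,"tx":0,"ty":0,"tz":-20,"jaw":50},{"rx":0,"ry":0,"rz":0,"tx":0,"ty":0,"tz":-35,"jaw":60},{"rx":0,"ry":0,"rz":0,"tx":0,"ty":0,"tz":-35,"jaw":60},{"rx":0,"ry":0,"rz":0,"tx":0,"ty":0,"tz":-10,"jaw":60},{"rx":0,"ry":0,"rz":0,"tx":0,"ty":0,"tz":0,"jaw":60},{"rx":0,"ry":0,"rz":0,"tx":0,"ty":0,"tz":0,"jaw":60}]'
python3 -c "
from h import *
c=cam('wrist'); save(c,'w9.png')
d(.5567,-.2146,.155,112)"
```

```text
time_s: 11.1
tool_pos: [0.5841, 0.1625, 0.1597]
tool_rot: [179.9, 0.1, 111.9]
force: [-0.1, -0.5, -0.5]
grip_width: 0.0594
t [-339.6 -165.2    3.7] rows>=9.1 rot [-0.   0.  -0.1] pos [0.5833 0.1621 0.1584] [-1.7995e+02  3.0000e-02  1.1190e+02] F [ 0.2  0.  -0.3] w 60.1 t 11.15
```

View pics/w9.png

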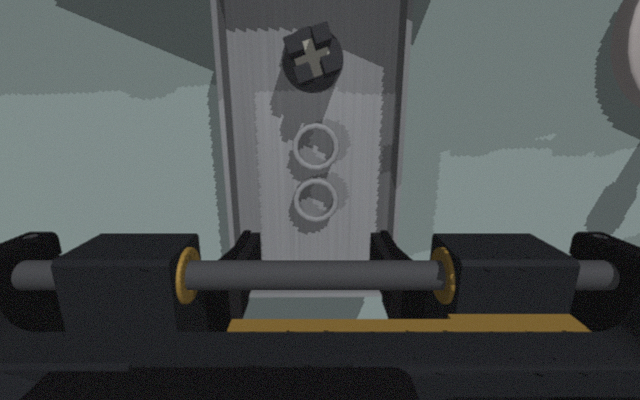

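```bash
python3 -m pendant '[{"rx":0,"ry":0,"rz":0,"tx":-34,"ty":-16.5,"tz":0,"jaw":60},{"rx":0,"ry":0,"rz":0,"tx":-34,"ty":-16.5,"tz":0,"jaw":60},{"rx":0,"ry":0,"rz":0,"tx":-34,"ty":-16.5,"tz":0,"jaw":60},{"rx":0,"ry":0,"rz":0,"tx":-34,"ty":-16.5,"tz":0,"jaw":60},{"rx":0,"ry":0,"rz":0,"tx":-34,"ty":-16.5,"tz":0,"jaw":60},{"rx":0,"ry":0,"rz":0,"tx":-34,"ty":-16.5,"tz":0,"jaw":60},{"rx":0,"ry":0,"rz":0,"tx":-34,"ty":-16.5,"tz":0,"jaw":60},{"rx":0,"ry":0,"rz":0,"tx":-34,"ty":-16.5,"tz":0,"jaw":60},{"rx":0,"ry":0,"rz":0,"tx":-34,"ty":-16.5,"tz":0,"jaw":60},{"rx":0,"ry":0,"rz":0,"tx":-34,"ty":-16.5,"tz":0,"jaw":60},{"rx":0,"ry":0,"rz":0,"tx":0,"ty":0,"tz":35,"jaw":60},{"rx":0,"ry":0,"rz":0,"tx":0,"ty":0,"tz":35,"jaw":60},{"rx":0,"ry":0,"rz":0,"tx":0,"ty":0,"tz":0,"jaw":60},{"rx":0,"ry":0,"rz":0,"tx":0,"ty":0,"tz":0,"jaw":60},{"rx":0,"ry":0,"rz":0,"tx":0,"ty":0,"tz":0,"jaw":60}]'
python3 -c "
from h import *
c=cam('wrist'); save(c,'w10.png');rings(c,270,.005,.02)
d(.5567,-.2146,.016,112)"
```

```text
time_s: 12.4
tool_pos: [0.5579, -0.2137, 0.0896]
tool_rot: [180.0, -0.0, 112.0]
force: [-0.1, -0.0, -0.1]
grip_width: 0.0599
[195. 130.] 1229 ctr [ 0.4577 -0.1897  0.0096] ext [0.037 0.037 0.009] zmax 0.0142
[465. 201.] 1161 ctr [ 0.6572 -0.1643  0.0097] ext [0.038 0.037 0.009] zmax 0.0143
[608. 205.] 1039 ctr [ 0.7604 -0.1271  0.0125] ext [0.022 0.046 0.015] zmax 0.02
[314. 214.] 974 ctr [ 0.5568 -0.2153  0.0093] ext [0.038 0.037 0.009] zmax 0.0137
[152. 211.] 217 ctr [ 0.4418 -0.2601  0.0125] ext [0.025 0.02  0.015] zmax 0.0199
[127. 222.] 504 ctr [ 0.4342 -0.2696  0.0125] ext [0.022 0.02  0.015] zmax 0.0199
t [ 0.2 -2.2 74.6] rows>=1.8 rot [ 0.1  0.1 -0. ] pos [ 0.5587 -0.2139  0.0906] [1.7991e+02 7.0000e-02 1.1199e+02] F [0.7 0.4 0.3] w 60.1 t 12.45
```

View pics/w10.png

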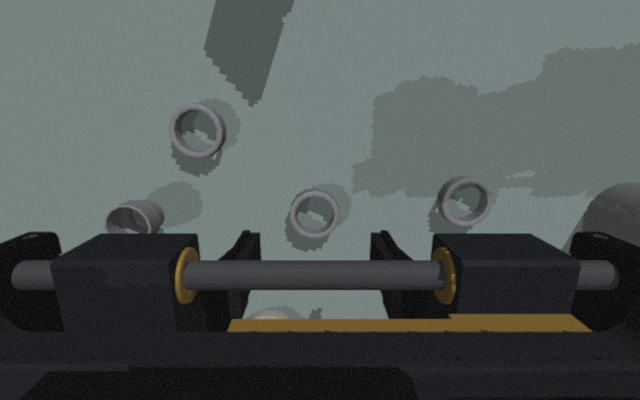

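```bash
python3 -m pendant '[{"rx":0,"ry":0,"rz":0,"tx":0,"ty":-2,"tz":35,"jaw":60},{"rx":0,"ry":0,"rz":0,"tx":0,"ty":0,"tz":25,"jaw":60},{"rx":0,"ry":0,"rz":0,"tx":0,"ty":0,"tz":11,"jaw":60},{"rx":0,"ry":0,"rz":0,"tx":0,"ty":0,"tz":1.5,"jaw":60},{"rx":0,"ry":0,"rz":0,"tx":0,"ty":0,"tz":0,"jaw":30},{"rx":0,"ry":0,"rz":0,"tx":0,"ty":0,"tz":0,"jaw":30},{"rx":0,"ry":0,"rz":0,"tx":0,"ty":0,"tz":0,"jaw":30},{"rx":0,"ry":0,"rz":0,"tx":0,"ty":0,"tz":0,"jaw":30},{"rx":0,"ry":0,"rz":0,"tx":0,"ty":0,"tz":0,"jaw":30}]'
python3 -m pendant '[{"rx":0,"ry":0,"rz":0,"tx":0,"ty":0,"tz":0,"jaw":30},{"rx":0,"ry":0,"rz":0,"tx":0,"ty":0,"tz":-15,"jaw":30},{"rx":0,"ry":0,"rz":0,"tx":0,"ty":0,"tz":-35,"jaw":30},{"rx":0,"ry":0,"rz":0,"tx":0,"ty":0,"tz":-35,"jaw":30},{"rx":0,"ry":0,"rz":0,"tx":0,"ty":0,"tz":-37,"jaw":30},{"rx":0,"ry":0,"rz":0,"tx":0,"ty":0,"tz":0,"jaw":30},{"rx":0,"ry":0,"rz":0,"tx":0,"ty":0,"tz":0,"jaw":30}]'
python3 -c "
from h import *
d(.6017,.1171,.138,112)"
```

```text
time_s: 13.2
tool_pos: [0.5566, -0.2156, 0.0179]
tool_rot: [179.9, 0.1, 111.9]
force: [-0.4, 0.5, 4.8]
grip_width: 0.0363
time_s: 13.78
tool_pos: [0.5571, -0.2158, 0.1412]
tool_rot: [179.8, 0.2, 111.9]
force: [-0.2, 0.3, 0.1]
grip_width: 0.0366
t [292.3 165.5   2.5] rows>=8.1 rot [ 0.2  0.2 -0.1] pos [ 0.5571 -0.2158  0.1412] [179.82   0.24 111.89] F [-0.2  0.3  0.1] w 36.6 t 13.78
```

```bash
python3 -m pendant '[{"rx":0,"ry":0,"rz":0,"tx":32.5,"ty":18.4,"tz":0,"jaw":30},{"rx":0,"ry":0,"rz":0,"tx":32.5,"ty":18.4,"tz":0,"jaw":30},{"rx":0,"ry":0,"rz":0,"tx":32.5,"ty":18.4,"tz":0,"jaw":30},{"rx":0,"ry":0,"rz":0,"tx":32.5,"ty":18.4,"tz":0,"jaw":30},{"rx":0,"ry":0,"rz":0,"tx":32.5,"ty":18.4,"tz":0,"jaw":30},{"rx":0,"ry":0,"rz":0,"tx":32.5,"ty":18.4,"tz":0,"jaw":30},{"rx":0,"ry":0,"rz":0,"tx":32.5,"ty":18.4,"tz":0,"jaw":30},{"rx":0,"ry":0,"rz":0,"tx":32.5,"ty":18.4,"tz":0,"jaw":30},{"rx":0,"ry":0,"rz":0,"tx":32.5,"ty":18.4,"tz":0,"jaw":30},{"rx":0,"ry":0,"rz":0,"tx":0,"ty":0,"tz":0,"jaw":30},{"rx":0,"ry":0,"rz":0,"tx":0,"ty":0,"tz":0,"jaw":30},{"rx":0,"ry":0,"rz":0,"tx":0,"ty":0,"tz":0,"jaw":30}]'
python3 -c "
from h import *
c=cam('wrist'); save(c,'w11.png')
d(.6017,.1171,.059,112)"
```

```text
time_s: 14.78
tool_pos: [0.5992, 0.1171, 0.1368]
tool_rot: [-179.8, 0.0, 111.9]
force: [1.2, -1.0, -0.7]
grip_width: 0.0366
t [ 0.3  2.6 78. ] rows>=1.9 rot [-0.2  0.  -0.2] pos [0.5995 0.116  0.1371] [-1.7984e+02  3.0000e-02  1.1182e+02] F [ 0.  -0.6 -0.8] w 36.3 t 14.83
```

View pics/w11.png

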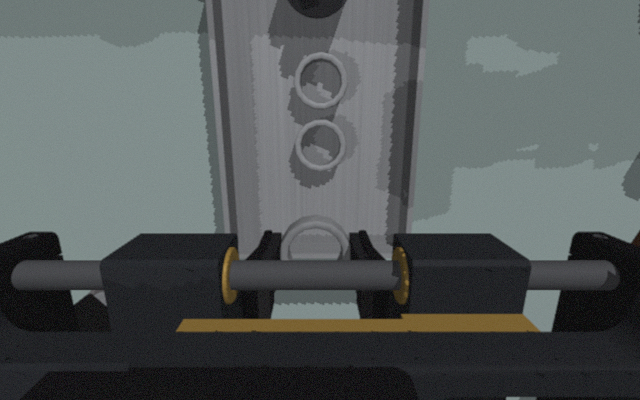

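```bash
python3 -m pendant '[{"rx":0,"ry":0,"rz":0,"tx":0,"ty":2,"tz":30,"jaw":30},{"rx":0,"ry":0,"rz":0,"tx":0,"ty":0,"tz":28,"jaw":30},{"rx":0,"ry":0,"rz":0,"tx":0,"ty":0,"tz":14,"jaw":30},{"rx":0,"ry":0,"rz":0,"tx":0,"ty":0,"tz":6,"jaw":30},{"rx":0,"ry":0,"rz":0,"tx":0,"ty":0,"tz":2,"jaw":30},{"rx":0,"ry":0,"rz":0,"tx":0,"ty":0,"tz":0,"jaw":30},{"rx":0,"ry":0,"rz":0,"tx":0,"ty":0,"tz":0,"jaw":50},{"rx":0,"ry":0,"rz":0,"tx":0,"ty":0,"tz":0,"jaw":50},{"rx":0,"ry":0,"rz":0,"tx":0,"ty":0,"tz":0,"jaw":50},{"rx":0,"ry":0,"rz":0,"tx":0,"ty":0,"tz":-20,"jaw":50},{"rx":0,"ry":0,"rz":0,"tx":0,"ty":0,"tz":-35,"jaw":60},{"rx":0,"ry":0,"rz":0,"tx":0,"ty":0,"tz":-35,"jaw":60},{"rx":0,"ry":0,"rz":0,"tx":0,"ty":0,"tz":-30,"jaw":50},{"rx":0,"ry":0,"rz":0,"tx":0,"ty":0,"tz":0,"jaw":40},{"rx":0,"ry":0,"rz":0,"tx":0,"ty":0,"tz":0,"jaw":40}]'
python3 - <<'E'
from h import *
c=cam('wrist'); save(c,'w12.png')
c=load('ag1.pkl'); P=unproj(c)
q=P[40:170,170:320].reshape(-1,3); z=q[:,2]
print('z range',z.max())
b=q[z>z.max()-.004]; print('bar',len(b),cv2.minAreaRect((b[:,:2]*1000).astype(np.float32)))
k=q[(z>.028)&(z<.037)]; print('collar',np.median(k[:,2]),cv2.minEnclosingCircle((k[:,:2]*1000).astype(np.float32)))
d(.463,-.0483,.2)
E
```

```text
time_s: 16.08
tool_pos: [0.6035, 0.1194, 0.1816]
tool_rot: [179.7, 0.1, 111.9]
force: [-0.2, -0.1, 0.1]
grip_width: 0.0461
z range 0.23046162426422984
bar 80 ((500.434326171875, -37.62931442260742), (0.0, 0.0), 0.0)
collar 0.032314950113020297 ((462.689697265625, -48.53337478637695), 25.640817642211914)
t [-103.  -191.6  -20.6] rows>=5.2 pos [0.6024 0.1188 0.1796] [1.7990e+02 7.0000e-02 1.1191e+02] F [-0.5  0.5 -0.5] w 44.4 t 16.13
```

View pics/w12.png

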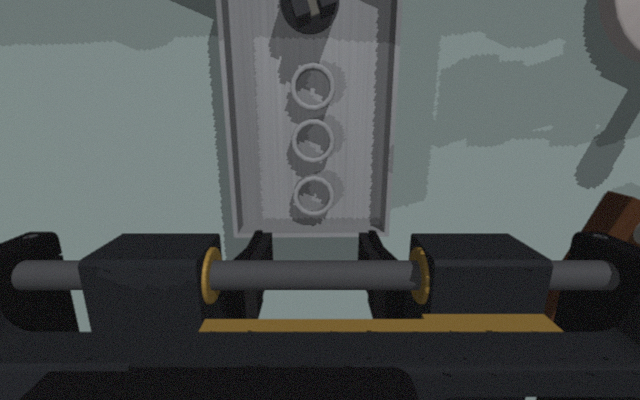

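Run:
```python
from h import *
c=load('ag1.pkl'); P=unproj(c)
for c,w in [(c,(40,170,170,320)),(cam('top'),(225,265,285,325)),(cam('scene'),(155,195,285,325))]:
    P=unproj(c); q=P[w[0]:w[1],w[2]:w[3]].reshape(-1,3); z=q[:,2]
    b=q[(z>.064)&(z<.08)]; print('bar',len(b),np.median(b[:,2]),cv2.minAreaRect((b[:,:2]*1000).astype(np.float32)))
    k=q[(z>.028)&(z<.08)]; print('all',cv2.minAreaRect((k[:,:2]*1000).astype(np.float32)))
```

```text
bar 2645 0.07056264288041408 ((462.9517822265625, -48.76349639892578), (12.352279663085938, 49.52348709106445), 62.75252914428711)
all ((463.4354553222656, -48.63099670410156), (50.49385452270508, 49.646785736083984), 77.05099487304688)
bar 75 0.06967838087739198 ((462.1044921875, -47.64287185668945), (12.068401336669922, 49.2974739074707), 62.64179992675781)
all ((462.24676513671875, -48.171905517578125), (46.77760314941406, 48.87926483154297), 27.010276794433594)
bar 66 0.06875602512059986 ((465.9436340332031, -48.08653259277344), (11.458395004272461, 50.559547424316406), 63.071712493896484)
all ((466.6853332519531, -48.8476676940918), (40.969696044921875, 52.133087158203125), 66.16214752197266)
```

```bash
python3 -m pendant '[{"rx":0,"ry":0,"rz":0,"tx":-17.2,"ty":-31.9,"tz":0,"jaw":40},{"rx":0,"ry":0,"rz":0,"tx":-17.2,"ty":-31.9,"tz":0,"jaw":40},{"rx":0,"ry":0,"rz":0,"tx":-17.2,"ty":-31.9,"tz":0,"jaw":40},{"rx":0,"ry":0,"rz":0,"tx":-17.2,"ty":-31.9,"tz":0,"jaw":40},{"rx":0,"ry":0,"rz":0,"tx":-17.2,"ty":-31.9,"tz":0,"jaw":40},{"rx":0,"ry":0,"rz":0,"tx":-17.2,"ty":-31.9,"tz":0,"jaw":40},{"rx":0,"ry":0,"rz":-6.8,"tx":0,"ty":0,"tz":0,"jaw":40},{"rx":0,"ry":0,"rz":-6.8,"tx":0,"ty":0,"tz":0,"jaw":40},{"rx":0,"ry":0,"rz":-6.8,"tx":0,"ty":0,"tz":0,"jaw":40},{"rx":0,"ry":0,"rz":-6.8,"tx":0,"ty":0,"tz":0,"jaw":40},{"rx":0,"ry":0,"rz":-6.8,"tx":0,"ty":0,"tz":0,"jaw":40},{"rx":0,"ry":0,"rz":-6.8,"tx":0,"ty":0,"tz":0,"jaw":40},{"rx":0,"ry":0,"rz":0,"tx":0,"ty":0,"tz":30,"jaw":40},{"rx":0,"ry":0,"rz":0,"tx":0,"ty":0,"tz":20,"jaw":40},{"rx":0,"ry":0,"rz":0,"tx":0,"ty":0,"tz":0,"jaw":40},{"rx":0,"ry":0,"rz":0,"tx":0,"ty":0,"tz":0,"jaw":40},{"rx":0,"ry":0,"rz":0,"tx":0,"ty":0,"tz":0,"jaw":40}]' 40
python3 - <<'E'
from h import *
c=cam('wrist'); save(c,'w13.png'); keep(c,'ag2.pkl')
P=unproj(c); q=P[:268,200:440].reshape(-1,3);z=q[:,2]
b=q[(z>.064)&(z<.08)]; print('bar',len(b),np.median(b[:,2]),cv2.minAreaRect((b[:,:2]*1000).astype(np.float32)))
d(.463,-.0487,.053,152.75)
E
```

```text
time_s: 17.65
tool_pos: [0.4631, -0.0484, 0.1289]
tool_rot: [180.0, -0.0, 152.7]
force: [-0.1, -0.6, 0.6]
grip_width: 0.0401
bar 1195 0.07058595255922917 ((462.1590576171875, -48.51552200317383), (11.7766695022583, 49.2595329284668), 62.37579345703125)
t [ 0.5 -0.5 76.5] rows>=1.8 rot [ 0.   0.1 -0. ] pos [ 0.4636 -0.0485  0.1295] [1.7998e+02 7.0000e-02 1.5271e+02] F [ 0.  -0.7 -0.9] w 40.1 t 17.7
```

View pics/w13.png

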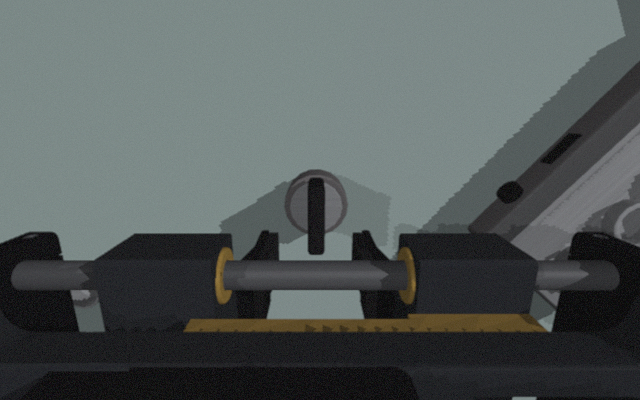

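```bash
python3 -m pendant '[{"rx":0,"ry":0,"rz":0,"tx":0,"ty":0,"tz":25,"jaw":40},{"rx":0,"ry":0,"rz":0,"tx":0,"ty":0,"tz":25,"jaw":40},{"rx":0,"ry":0,"rz":0,"tx":0,"ty":0,"tz":16,"jaw":40},{"rx":0,"ry":0,"rz":0,"tx":0,"ty":0,"tz":8,"jaw":40},{"rx":0,"ry":0,"rz":0,"tx":0,"ty":0,"tz":2,"jaw":40},{"rx":0,"ry":0,"rz":0,"tx":0,"ty":0,"tz":0,"jaw":5},{"rx":0,"ry":0,"rz":0,"tx":0,"ty":0,"tz":0,"jaw":5},{"rx":0,"ry":0,"rz":0,"tx":0,"ty":0,"tz":0,"jaw":5},{"rx":0,"ry":0,"rz":0,"tx":0,"ty":0,"tz":0,"jaw":5},{"rx":0,"ry":0,"rz":0,"tx":0,"ty":0,"tz":0,"jaw":5},{"rx":0,"ry":0,"rz":0,"tx":0,"ty":0,"tz":0,"jaw":5},{"rx":0,"ry":0,"rz":0,"tx":0,"ty":0,"tz":0,"jaw":5}]' 40
python3 -c "
from h import *
d(.463,-.0487,.053,152.75)"
```

```text
time_s: 18.7
tool_pos: [0.4634, -0.0486, 0.0532]
tool_rot: [180.0, 0.1, 152.7]
force: [0.2, 0.2, 4.0]
grip_width: 0.0117
t [ 0.3 -0.3  0.2] rows>=0.0 rot [ 0.   0.1 -0. ] pos [ 0.4634 -0.0486  0.0532] [1.800e+02 7.000e-02 1.527e+02] F [0.2 0.2 4. ] w 11.7 t 18.7
```

```bash
python3 -m pendant '[{"rx":0,"ry":0,"rz":0,"tx":0,"ty":0,"tz":-8,"jaw":5},{"rx":0,"ry":0,"rz":0,"tx":0,"ty":0,"tz":-15,"jaw":5},{"rx":0,"ry":0,"rz":0,"tx":0,"ty":0,"tz":-25,"jaw":5},{"rx":0,"ry":0,"rz":0,"tx":0,"ty":0,"tz":-25,"jaw":5},{"rx":0,"ry":0,"rz":0,"tx":0,"ty":0,"tz":-25,"jaw":5},{"rx":0,"ry":0,"rz":0,"tx":0,"ty":0,"tz":-7,"jaw":5},{"rx":0,"ry":0,"rz":0,"tx":0,"ty":0,"tz":0,"jaw":5},{"rx":0,"ry":0,"rz":0,"tx":0,"ty":0,"tz":0,"jaw":5}]' 40
python3 - <<'E'
from h import *
c=cam('wrist'); save(c,'w14.png'); keep(c,'ag3.pkl')
d(.5396,.2649,.158,131.07)
c=cam('scene'); crop(c,'s14.png',240,440,100,220,4)
E
```

```text
time_s: 19.37
tool_pos: [0.4624, -0.0486, 0.157]
tool_rot: [-180.0, -0.0, 152.7]
force: [0.4, 0.0, -1.8]
grip_width: 0.0116
t [ 74.6 314.2  -1.9] rows>=7.7 rot [-0.1 -0.1 21.6] pos [ 0.4618 -0.0485  0.1562] [-1.7996e+02 -1.2000e-01  1.5270e+02] F [-0.   0.4 -1. ] w 11.8 t 19.42
```

View pics/w14.png

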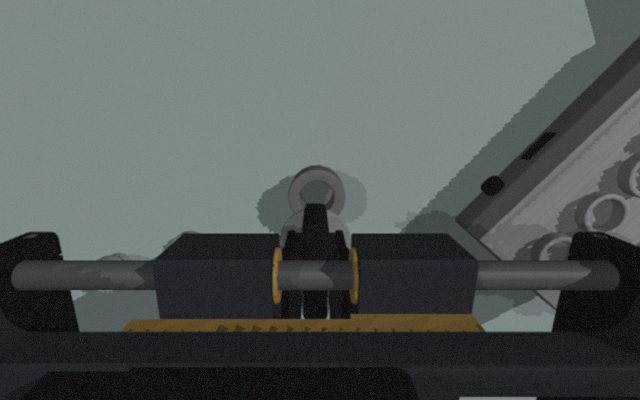

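View pics/s14.png

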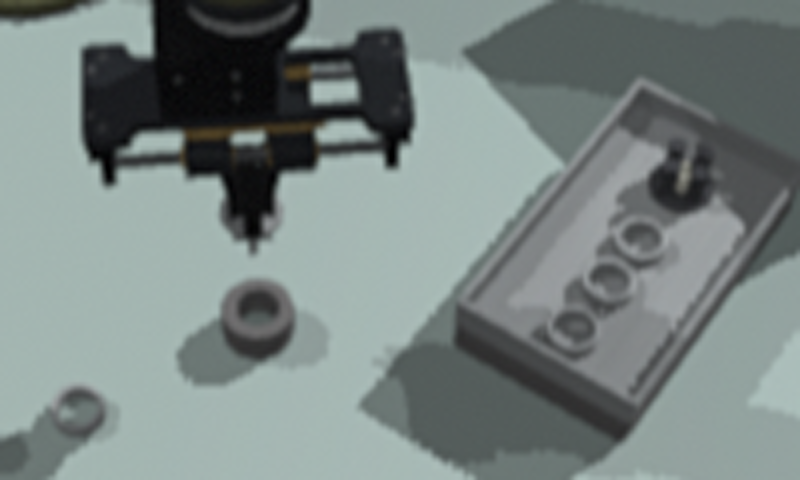

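```bash
python3 -m pendant '[{"rx":0,"ry":0,"rz":0,"tx":1.2,"ty":20,"tz":0,"jaw":5},{"rx":0,"ry":0,"rz":0,"tx":1.2,"ty":34,"tz":0,"jaw":5},{"rx":0,"ry":0,"rz":0,"tx":1.2,"ty":36,"tz":0,"jaw":5},{"rx":0,"ry":0,"rz":0,"tx":1.2,"ty":36,"tz":0,"jaw":5},{"rx":0,"ry":0,"rz":0,"tx":1.2,"ty":36,"tz":0,"jaw":5},{"rx":0,"ry":0,"rz":0,"tx":1.2,"ty":36,"tz":0,"jaw":5},{"rx":0,"ry":0,"rz":0,"tx":1.2,"ty":36,"tz":0,"jaw":5},{"rx":0,"ry":0,"rz":0,"tx":1.2,"ty":34,"tz":0,"jaw":5},{"rx":0,"ry":0,"rz":0,"tx":0,"ty":20,"tz":0,"jaw":5},{"rx":0,"ry":0,"rz":5.4,"tx":0,"ty":0,"tz":0,"jaw":5},{"rx":0,"ry":0,"rz":5.4,"tx":0,"ty":0,"tz":0,"jaw":5},{"rx":0,"ry":0,"rz":5.4,"tx":0,"ty":0,"tz":0,"jaw":5},{"rx":0,"ry":0,"rz":5.4,"tx":0,"ty":0,"tz":0,"jaw":5},{"rx":0,"ry":0,"rz":0,"tx":0,"ty":0,"tz":0,"jaw":5},{"rx":0,"ry":0,"rz":0,"tx":0,"ty":0,"tz":0,"jaw":5},{"rx":0,"ry":0,"rz":0,"tx":0,"ty":0,"tz":0,"jaw":5},{"rx":0,"ry":0,"rz":0,"tx":0,"ty":0,"tz":0,"jaw":5}]'
python3 - <<'E'
from h import *
d(.5396,.2649,.158,131.07)
c=cam('wrist'); save(c,'w15.png'); keep(c,'hub2.pkl')
d(.5396,.2649,.158,131.07)
P=unproj(c); q=P[40:230,230:400].reshape(-1,3)
X=q[(abs(q[:,2]-.071)<.004)]; print(len(X),X.mean(0)); print(cv2.minAreaRect((X[:,:2]*1000).astype(np.float32)))
E
```

```text
time_s: 20.88
tool_pos: [0.5861, 0.2117, 0.1569]
tool_rot: [-180.0, -0.0, 131.2]
force: [-0.0, -0.1, -1.5]
grip_width: 0.0119
t [70.7  0.  -1.1] rows>=1.7 rot [-0.  -0.   0.1] pos [0.5861 0.2117 0.1569] [-1.7995e+02 -3.0000e-02  1.3120e+02] F [-0.  -0.1 -1.5] w 11.9 t 20.88
t [70.7 -0.1 -0.9] rows>=1.7 rot [-0.  -0.   0.1] pos [0.5862 0.2117 0.1571] [-1.7996e+02 -2.0000e-02  1.3117e+02] F [-0.   0.  -0.7] w 11.5 t 20.93
1176 [0.53937835 0.26521149 0.0708364 ]
((539.5872802734375, 264.892578125), (32.008750915527344, 31.083236694335938), 40.86910629272461)
```

View pics/w15.png

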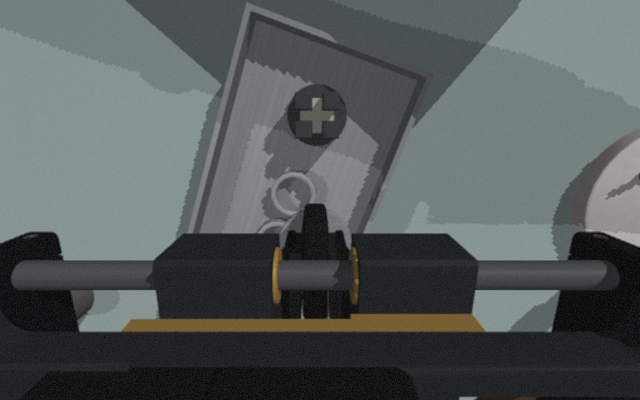

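Run:
```python
from h import *
c=load('hub2.pkl'); P=unproj(c); o=env.get_obs(); T=R.from_euler('xyz',o['tool_rot'],degrees=True)
q=(P-o['tool_pos'])@T.as_matrix()*1000
w=q[195:262,270:365].reshape(-1,3)
ok=(abs(w[:,0])<60)&(abs(w[:,1])<40)&(w[:,2]<40)&(w[:,2]>-40); w=w[ok]
for lo,hi in [(-25,-15),(-15,-5),(-5,5),(5,15),(15,22),(22,28),(28,35)]:
    b=w[(w[:,2]>=lo)&(w[:,2]<hi)]
    if len(b)>5: print(lo,hi,len(b),b.min(0).round(1),b.max(0).round(1))
col=w[(w[:,2]>16)&(w[:,2]<22)]; 
if len(col)>5: print('collar',cv2.minEnclosingCircle(col[:,:2].astype(np.float32)))
bt=w[(w[:,2]<-17)&(abs(w[:,1])<9)]; print('bar y',np.percentile(bt[:,1],[1,50,99]),'x',np.percentile(bt[:,0],[50,99,100]))
```

```text
-25 -15 1144 [  7.7 -16.2 -23.1] [ 25.2  13.9 -15. ]
-15 -5 591 [  5.8 -16.7 -15. ] [25.5 14.5 -5. ]
-5 5 397 [  8.7 -15.9  -4.9] [25.7 13.6  5. ]
5 15 315 [  8.7 -15.8   5. ] [25.6 13.5 15. ]
15 22 801 [ -3.3 -21.4  15.1] [25.5 19.  22. ]
22 28 43 [  1.1 -19.6  22. ] [19.9 18.5 24.8]
collar ((4.221307754516602, -1.0277279615402222), 21.03063201904297)
bar y [-8.15449336 -0.90533406  7.91512697] x [16.21597646 24.04709641 24.49589544]
```

```bash
python3 -m pendant '[{"rx":0,"ry":0,"rz":0,"tx":15,"ty":0.8,"tz":0,"jaw":5},{"rx":0,"ry":0,"rz":0,"tx":25,"ty":0,"tz":0,"jaw":5},{"rx":0,"ry":0,"rz":0,"tx":20,"ty":0,"tz":0,"jaw":5},{"rx":0,"ry":0,"rz":0,"tx":10.3,"ty":0,"tz":0,"jaw":5},{"rx":0,"ry":0,"rz":0,"tx":0,"ty":0,"tz":12,"jaw":5},{"rx":0,"ry":0,"rz":0,"tx":0,"ty":0,"tz":12,"jaw":5},{"rx":0,"ry":0,"rz":0,"tx":0,"ty":0,"tz":6,"jaw":5},{"rx":0,"ry":0,"rz":0,"tx":0,"ty":0,"tz":0,"jaw":5},{"rx":0,"ry":0,"rz":0,"tx":0,"ty":0,"tz":0,"jaw":5},{"rx":0,"ry":0,"rz":0,"tx":0,"ty":0,"tz":0,"jaw":5},{"rx":0,"ry":0,"rz":0,"tx":0,"ty":0,"tz":0,"jaw":5}]'
python3 - <<'E'
from h import *
d(.5396,.2649,.125,131.0)
c=cam('scene'); crop(c,'s16.png',340,450,100,200,7); save(cam('wrist'),'w16.png')
E
```

```text
time_s: 21.85
tool_pos: [0.5414, 0.265, 0.1278]
tool_rot: [180.0, 0.0, 131.1]
force: [0.0, -0.2, -2.4]
grip_width: 0.0116
t [ 1.1 -1.5  2.8] rows>=0.1 rot [0.  0.  0.1] pos [0.5414 0.265  0.1278] [1.7996e+02 1.0000e-02 1.3105e+02] F [ 0.  -0.2 -2.4] w 11.6 t 21.85
```

View pics/s16.png

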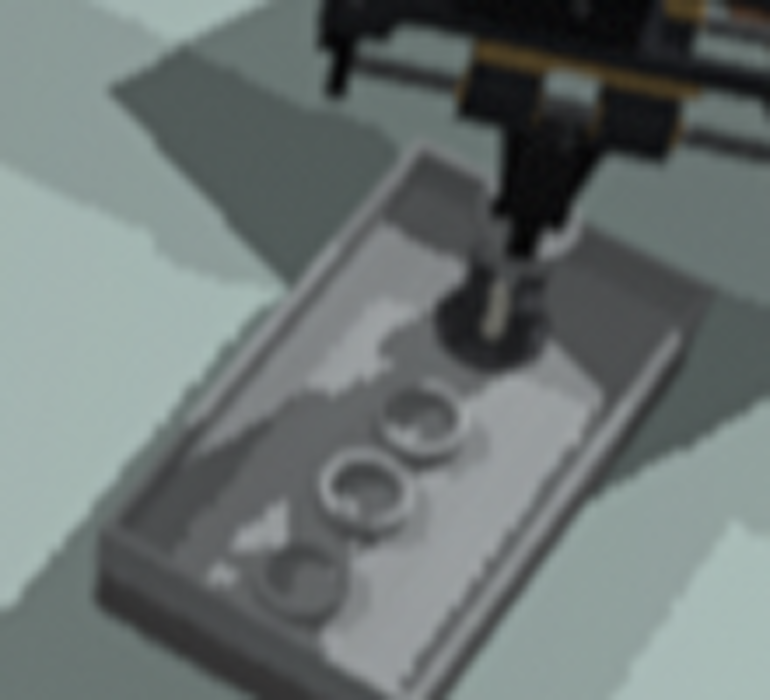

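```bash
python3 -m pendant '[{"rx":0,"ry":0,"rz":0,"tx":0.6,"ty":-0.6,"tz":0,"jaw":5},{"rx":0,"ry":0,"rz":0,"tx":0,"ty":0,"tz":2,"jaw":5},{"rx":0,"ry":0,"rz":0,"tx":0,"ty":0,"tz":2,"jaw":5},{"rx":0,"ry":0,"rz":0,"tx":0,"ty":0,"tz":2,"jaw":5},{"rx":0,"ry":0,"rz":0,"tx":0,"ty":0,"tz":2,"jaw":5},{"rx":0,"ry":0,"rz":0,"tx":0,"ty":0,"tz":1,"jaw":5},{"rx":0,"ry":0,"rz":0,"tx":0,"ty":0,"tz":0,"jaw":5},{"rx":0,"ry":0,"rz":0,"tx":0,"ty":0,"tz":0,"jaw":5}]'
python3 - <<'E'
from h import *
d(.5396,.2649,.0952,131.0); print(env.get_obs()['wrist_torque'])
E
```

```text
time_s: 22.62
tool_pos: [0.5399, 0.2654, 0.1184]
tool_rot: [-180.0, -0.0, 131.1]
force: [0.2, -0.4, -1.1]
grip_width: 0.0116
t [-0.2 -0.5 23.2] rows>=0.6 rot [-0.  -0.   0.1] pos [0.5399 0.2654 0.1184] [-179.99   -0.    131.11] F [ 0.2 -0.4 -1.1] w 11.6 t 22.62
[ 0.01536918 -0.11583614  0.00886996]
```

```bash
python3 -m pendant '[{"rx":0,"ry":0,"rz":0,"tx":0,"ty":0,"tz":3,"jaw":5},{"rx":0,"ry":0,"rz":0,"tx":0,"ty":0,"tz":3,"jaw":5},{"rx":0,"ry":0,"rz":0,"tx":0,"ty":0,"tz":3,"jaw":5},{"rx":0,"ry":0,"rz":0,"tx":0,"ty":0,"tz":3,"jaw":5},{"rx":0,"ry":0,"rz":0,"tx":0,"ty":0,"tz":0,"jaw":5},{"rx":0,"ry":0,"rz":0,"tx":0,"ty":0,"tz":0,"jaw":5}]'
python3 - <<'E'
from h import *
d(.5396,.2649,.0952,131.0); print(env.get_obs()['wrist_torque'])
E
```

```text
time_s: 23.12
tool_pos: [0.5398, 0.2653, 0.1062]
tool_rot: [-180.0, -0.0, 131.1]
force: [0.6, -0.3, -0.6]
grip_width: 0.0117
t [-0.2 -0.4 11. ] rows>=0.3 rot [-0.  -0.   0.1] pos [0.5398 0.2653 0.1062] [-1.7997e+02 -1.0000e-02  1.3111e+02] F [ 0.6 -0.3 -0.6] w 11.7 t 23.12
[ 0.00584911 -0.15214642  0.00560495]
```

Meshed without contact, now 16 mm into the slots. Pushing down to the spring and collar.

```bash
python3 -m pendant '[{"rx":0,"ry":0,"rz":0,"tx":0,"ty":0,"tz":3,"jaw":5},{"rx":0,"ry":0,"rz":0,"tx":0,"ty":0,"tz":3,"jaw":5},{"rx":0,"ry":0,"rz":0,"tx":0,"ty":0,"tz":2,"jaw":5},{"rx":0,"ry":0,"rz":0,"tx":0,"ty":0,"tz":2,"jaw":5},{"rx":0,"ry":0,"rz":0,"tx":0,"ty":0,"tz":1,"jaw":5},{"rx":0,"ry":0,"rz":0,"tx":0,"ty":0,"tz":0,"jaw":5},{"rx":0,"ry":0,"rz":0,"tx":0,"ty":0,"tz":0,"jaw":5}]' 60
python3 - <<'E'
from h import *
d(.5396,.2649,.0952,131.0); print(env.get_obs()['wrist_torque'])
E
```

```text
time_s: 23.7
tool_pos: [0.5403, 0.2656, 0.0966]
tool_rot: [180.0, 0.0, 131.1]
force: [-1.3, -2.0, 7.4]
grip_width: 0.0116
t [-0.1 -1.   1.4] rows>=0.0 rot [0.  0.  0.1] pos [0.5403 0.2656 0.0966] [1.7996e+02 4.0000e-02 1.3110e+02] F [-1.3 -2.   7.4] w 11.6 t 23.7
[-0.2522092   0.31839437 -0.00872407]
```

```bash
for i in 1 2; do python3 -m pendant '[{"rx":0,"ry":0,"rz":0,"tx":0,"ty":0,"tz":1,"jaw":5},{"rx":0,"ry":0,"rz":0,"tx":0,"ty":0,"tz":0,"jaw":5},{"rx":0,"ry":0,"rz":0,"tx":0,"ty":0,"tz":0,"jaw":5}]' 60; done
```

```text
time_s: 23.95
tool_pos: [0.5403, 0.2656, 0.0958]
tool_rot: [180.0, 0.0, 131.1]
force: [-1.5, -0.9, 7.8]
grip_width: 0.0116
time_s: 24.2
tool_pos: [0.5403, 0.2657, 0.0952]
tool_rot: [180.0, 0.1, 131.1]
force: [-3.1, -1.4, 9.6]
grip_width: 0.0112
```

```bash
for i in 1 2 ; do python3 -m pendant '[{"rx":0,"ry":0,"rz":0,"tx":0,"ty":0,"tz":1,"jaw":5},{"rx":0,"ry":0,"rz":0,"tx":0,"ty":0,"tz":0,"jaw":5},{"rx":0,"ry":0,"rz":0,"tx":0,"ty":0,"tz":0,"jaw":5}]' 60; done
python3 - <<'E'
from h import *
c=cam('scene'); crop(c,'s17.png',340,450,100,200,7); c=cam('wrist');save(c,'w17.png')
P=unproj(c); o=env.get_obs(); T=R.from_euler('xyz',o['tool_rot'],degrees=True)
q=(P-o['tool_pos'])@T.as_matrix()*1000
w=q[195:262,270:365].reshape(-1,3); w=w[(w[:,2]>14)&(w[:,2]<32)&(abs(w[:,0])<35)&(abs(w[:,1])<30)]
print(np.histogram(w[:,2],bins=np.arange(14,33,1)))
E
```

```text
time_s: 24.45
tool_pos: [0.5404, 0.2657, 0.0951]
tool_rot: [180.0, 0.1, 131.1]
force: [-5.7, -2.9, 15.6]
grip_width: 0.0117
time_s: 24.7
tool_pos: [0.5404, 0.2658, 0.0951]
tool_rot: [180.0, 0.1, 131.1]
force: [-6.9, -3.8, 20.9]
grip_width: 0.0116
(array([ 22,   7,  10,   4,  15, 236, 437,  91,  20,  13,  10,  10,   8,
         5,   7,   9,   8,  10]), array([14, 15, 16, 17, 18, 19, 20, 21, 22, 23, 24, 25, 26, 27, 28, 29, 30,
       31, 32]))
```

View pics/s17.png

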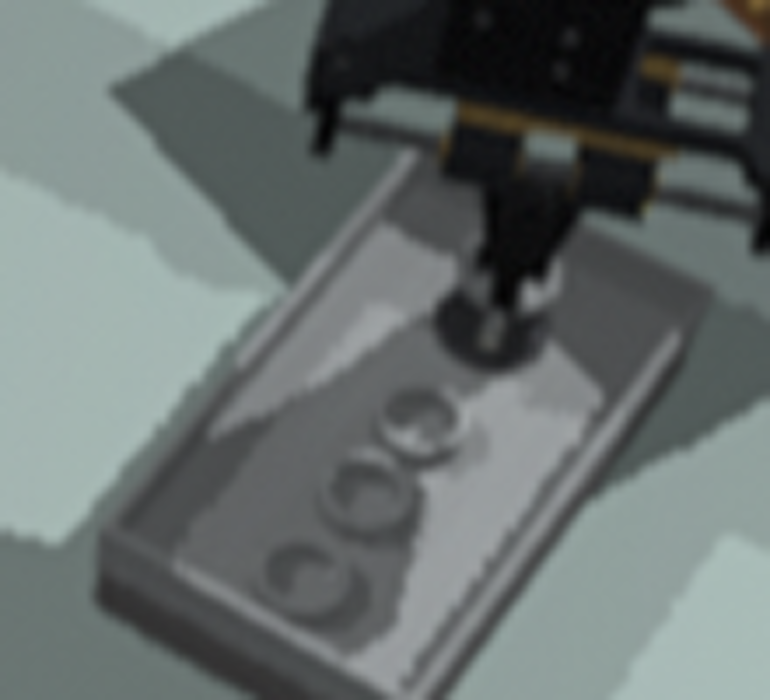

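View pics/w17.png

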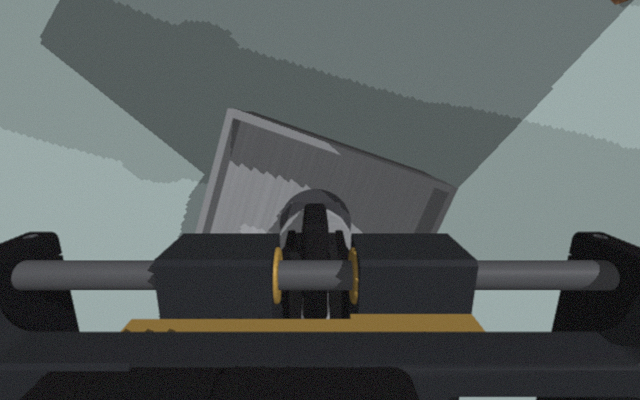

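```bash
python3 -m pendant '[{"rx":0,"ry":0,"rz":0,"tx":0,"ty":0,"tz":0,"jaw":5},{"rx":0,"ry":0,"rz":0,"tx":0,"ty":0,"tz":0,"jaw":5},{"rx":0,"ry":0,"rz":0,"tx":0,"ty":0,"tz":0,"jaw":5},{"rx":0,"ry":0,"rz":0,"tx":0,"ty":0,"tz":0,"jaw":5},{"rx":0,"ry":0,"rz":0,"tx":0,"ty":0,"tz":0,"jaw":5},{"rx":0,"ry":0,"rz":0,"tx":0,"ty":0,"tz":0,"jaw":5}]' 60
python3 - <<'E'
from h import *
crop(cam('scene'),'s18.png',130,450,60,340,2)
E
```

```text
time_s: 25.3
tool_pos: [0.5404, 0.2657, 0.0951]
tool_rot: [180.0, 0.1, 131.1]
force: [-6.7, -3.3, 20.5]
grip_width: 0.0116
```

View pics/s18.png

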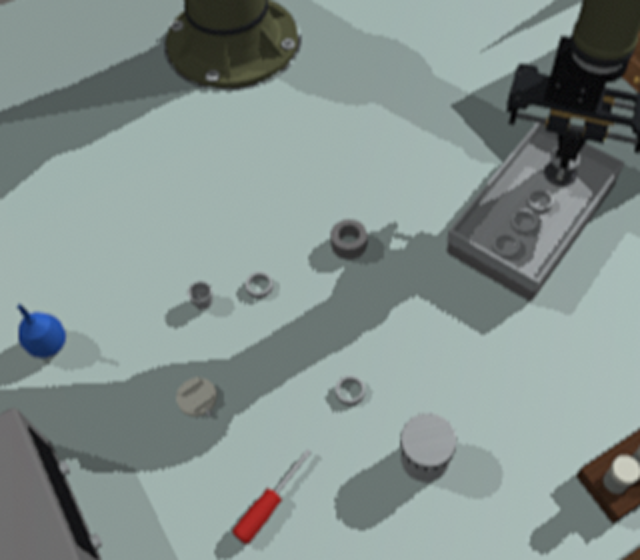

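The picture shows three rings in the tray, two on the glass at (259,285) and (350,390), and the bystanders where they were. Force and height are steady, so I'm handing in.

```bash
python3 -c "
from cell import env
print(env.sign_off())"
```

```text
the job is handed in; nothing more can be done
None
```

The job is handed in at about 25 s of the 72 s allowed: three rings are in the tray, two are left on the glass, and the agitator is pressed fully home in the hub.

- **Agitator fit:** I lifted it by the bar grip and turned it to the hub's slots, measured at 41°. It went about 16 mm into the slots with no contact force, then met the spring.
- **Final press:** The tool stopped dead at a height of 95.1 mm, against 95.2 mm calculated for the collar sitting on the hub. The upward force then rose from about 9.6 N to about 20.5 N with no further travel. I read that as the collar resting on the hub; no camera view showed the seat itself. Grip force is set at 60 N, with the jaws at 11.6 mm on the 12 mm bar.
- **Bench:** In the last picture the bystanders were where they started, judged by eye rather than re-measured.
- **Small disagreements:** The wrist camera read about 1 mm off sideways against the closed fingers, so I corrected for that before inserting. The scene camera sat about 5 mm off the other two cameras in x, so I didn't use it for the final targets. A side force of about 7 N remained during the final press, well under the limits.

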